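Pack the steel calibration set into its caddy

ROBOT

A 7-joint arm with a two-finger parallel gripper is mounted at the origin on the work surface. World frame = base frame: x ahead of the robot, y to its left, z up, the work surface at z = 0. Lengths are in m, angles in degrees, forces in N, time in s.
With the tool pointing down it reaches from about 0.425 to 0.875 m from the base axis. Payload 9.9 kg.
Tool frame: the origin (TCP) lies on the centre line of the jaws, within the pads' length; the fingertips stand 11 mm ahead of it and the grasp point (between the pads) lies 8 mm behind it; z points along the fingers, y is the line along which they close (so a half turn about z gives the same grasp; the last joint's range is limited). The gripper opens to 85 mm and grips with 20 to 120 N. Pads are 22 mm wide; open, the fingers measure 114 mm over their backs; the gripper's body (76 mm by 85 mm) begins 54 mm behind the grasp point. The pads swing forward as they close: fully open they stand 13 mm farther back than shut.
Start: joints at [64.183, 32.985, 1.427, 82.34, -0.859, 64.687, -3.237], TCP at [0.242, -0.63, 0.242] pointing down, gripper open.
Joint ranges: [-157.87, 157.87], [-19.46, 123.44], [-87.15, 90], [11.01, 140.99], [-62.26, 242.26], [9.8, 113.94], [-161.44, 161.44]. Speed limits (degrees/s): [127.2, 127.2, 172.46, 172.46, 180, 180, 180].

INTERFACE

Orientations are given as a 3x3 rotation matrix whose columns are the frame's x, y, z axes.
In Python, from station import manip gives the robot as it stands.
- The arm moves only by the tool carry_out, never from a script. Its argument "targets" is a list of rows, each an object with "dp": the shift along the tool's x, y, z normalised to -1 to 1, where 1 is 0.02 m, a list of three; "rotation": the turn, a rotation vector about the tool's x, y, z normalised to -1 to 1, where 1 is 6 degrees, a list of three; "hand": the opening, from 0 (shut) to 1 (fully open). In form: [{"dp": [tx, ty, tz], "rotation": [ax, ay, az], "hand": hand}, ...]. A call has exactly 8 rows; each row shifts and turns the commanded pose from where the row before left it, along the tool's axes as they then stand; what a row does not reach is not made up. A row lasts 1/12 s, in which the tool goes at most 41.7 mm and 7.16 degrees, less where a joint would pass 70% of its speed; a pose out of reach is approached as far as the arm can. A call with a number of a shift or a turn outside -1 to 1 is refused whole. A call with a gripper value outside its range is refused whole. The fingers move at their own pace and stop on an object; "grip_force" is the grip in N (left out, the last holds). Time passes only in rows, so rows that do not move let the fingers close, or fill a call up. It gives the time, the measured TCP pose, the force, the opening and the grip force at its end, in the units of the state.
- manip.state(): the state, without advancing time (a new reading comes with each control period).
- manip.read_camera(name): name is "scene" or "side" or "wrist"; returns (picture, depth): 400x640x3 uint8, red, green, blue; 400x640 float32, m along the optical axis (not along the pixel's ray), 0 where there is no reading.
- manip.camera_model(name): a dict with "intrinsics" (3x3 intrinsics, pixels), "rvec" (rotation vector, rad) and "tvec" (3), from world to camera coordinates, as OpenCV has them. Camera axes: x right, y down, z forward; pixel columns grow to the right and rows downward; lengths in m; the calibration is good to about 2 mm. A picture is of the moment at which its call begins: read the wrist's pose just before it. camera_model takes no time and is no camera call; for the wrist camera it gives the pose at the moment of the call.
- manip.hand_in(): hands the job in; it is judged then, once.
Trained networks look in the newest picture that a camera, given by its name, has taken for a name from the list of things; names that differ only in an ending like _2 or _b are one class to them, and where a whole thing is asked for, a point or a joint stands for the part that bears it (a point fixed in the world has none). Each returns a list of dicts, best first, with "score" (0 to 1); they miss things now and then, are a little off and sometimes report something else, mostly with a low value. They report only what shows in the picture. A call takes as long as a camera call. They do not tell look-alikes from the thing itself.
- manip.masks_of(camera, name): "pixels" (400x640 bool, what is visible of it) and "extent" ([centre column, centre row, width, height] in pixels, round what is visible of it).
The state is a dict: "t": time; "joints": joint angles; "qvel": joint speeds; "tau": joint torques, N m; "ee_pos": TCP position; "tool_rot": TCP orientation; "contact_force": force on the tool from outside, world axes, zero at the start; "wrist_torque": the same for the moment, N m; "width": opening from 0.0 (shut) to 1.0 (fully open); "grasp_force": force on a finger pad.
Only numpy, scipy, OpenCV 4.12 (cv2) and the standard library are available. Lean on these libraries where they do the work, as an engineer would, in place of code of your own. Each camera call takes 0.05 s, during which the arm holds its last target. There are 200 camera calls.

TASK

Put the calibration kit away in the wooden caddy: stand each of the three silvery steel weights upright in the round well of its size (large in the blue-floored well, medium in the green, small in the yellow), and press the white ceramic tare cup upright and fully home into the snug cutout of the black foam. The two brass weights belong to another set: leave them standing where they are.

Things in the scene. Friction and masses are not known exactly. Their poses are not given: they have to be found in the camera images.
- steel_large_center (a point): large silvery polished stainless-steel knob weight, standing upright: cylinder 40 mm in diameter and 42 mm high with a narrower neck and a 24 mm knob above, 64 mm high in all, about 500 g. The point is on its axis, half-way up (32 mm above its underside); z along the axis.
- steel_medium_center (a point): medium silvery polished stainless-steel knob weight, standing upright: cylinder 30 mm in diameter and 30 mm high with a narrower neck and a 19 mm knob above, 46 mm high in all, about 200 g. The point is on its axis, half-way up (23 mm above its underside); z along the axis.
- steel_small_center (a point): small silvery polished stainless-steel knob weight, standing upright: cylinder 24 mm in diameter and 26 mm high with a narrower neck and a 15 mm knob above, 40 mm high in all, about 100 g. The point is on its axis, half-way up (20 mm above its underside); z along the axis.
- cup_center (a point): small white ceramic tare cup, open at the top, standing upright: 46 mm outside diameter, 58 mm high, wall 3.5 mm, about 60 g; its foot tapers to 42 mm diameter over the lowest 3 mm. The point is on its axis, half-way up (29 mm above its underside). When it is in the foam its lowest 21 mm are inside, so hold it above that.
- brass_medium_center (a point): LOOK-ALIKE, not part of the set: medium yellow brass knob weight of the same shape and size as the medium steel one (30 mm diameter, 46 mm high). The point is on its axis, half-way up.
- brass_small_center (a point): LOOK-ALIKE, not part of the set: small yellow brass knob weight of the same shape and size as the small steel one (24 mm diameter, 40 mm high). The point is on its axis, half-way up.
- well_large_floor (a point): large round well with a blue floor in a grey 92 mm square insert of the wooden caddy, home of the large steel weight: 60 mm in diameter, 4 mm deep. The point is the centre of the well's floor, about 11 mm above the table; z up, x and y along the sides of the insert and of the caddy. The caddy is a fixed shallow wooden tray, 210 mm square, rim 17 mm high, holding four inserts two by two at 100 mm pitch; which insert lies in which corner varies.
- well_medium_floor (a point): medium round well with a green floor in a grey 92 mm square insert of the wooden caddy, home of the medium steel weight: 50 mm in diameter, 4 mm deep. The point is the centre of the well's floor, about 11 mm above the table; z up, x and y along the sides of the insert and of the caddy. The caddy is a fixed shallow wooden tray, 210 mm square, rim 17 mm high, holding four inserts two by two at 100 mm pitch; which insert lies in which corner varies.
- well_small_floor (a point): small round well with a yellow floor in a grey 92 mm square insert of the wooden caddy, home of the small steel weight: 44 mm in diameter, 4 mm deep. The point is the centre of the well's floor, about 11 mm above the table; z up, x and y along the sides of the insert and of the caddy. The caddy is a fixed shallow wooden tray, 210 mm square, rim 17 mm high, holding four inserts two by two at 100 mm pitch; which insert lies in which corner varies.
- foam_nest_floor (a point): black foam block (78 mm square, top 30 mm above the table) in the caddy, home of the cup: square cutout 21 mm deep, springy walls 43 mm apart (snug on the 46 mm cup), sloping open to 55 mm at the top, each giving up to 6 mm. An unpressed cup sticks about 10 mm short; pressing it home takes 5 to 15 N. The point is the centre of its floor, about 9 mm above the table; z up, x and y along its sides.
Not all that is in view belongs to the job. Leave any red look-alike of the part that bears cup_center alone.

How it is judged:
By the outcome, as a careful person would: the job done as asked, in the order asked, and still so for the second after the job is handed in, with the robot touching nothing.
It also fails if it takes over 122 s, if anything falls off the work surface, if the arm or the gripper's body presses on something with over 40 N, if the wrist force passes 120 N, or if a joint passes its speed limit or range.

## Working session

There is one attempt and no reset: what is moved stays moved. The work goes in short steps, Python scripts to look and compute and a tool call to move; the robot and the scene stay as the last step left them, time stands still between calls to the robot, and variables do not carry over. Pictures are saved under pics/ and viewed, at most 14 in all, crops included, and the job is handed in when it is done.

Besides the shell and the picture viewer there is one more tool, called after "Emit:" as name([rows], argument=value, ...), one row to a line, values as JSON. carry_out: Moves the arm, as the interface text tells. Its arguments: {"type":"object","properties":{"targets":{"type":"array"},"grip_force":{"type":"number"}},"required":["targets"]}

```bash
mkdir -p pics
cat > h.py <<'E'
import numpy as np, cv2
from station import manip
def cam(n):
    m=manip.camera_model(n);R=cv2.Rodrigues(np.array(m["rvec"],float))[0];return np.array(m["intrinsics"]),R,np.array(m["tvec"],float).ravel()
def pts(n,d,mask):
    K,R,t=cam(n);v,u=np.nonzero(mask&(d>0));z=d[v,u]
    c=np.stack([(u-K[0,2])/K[0,0]*z,(v-K[1,2])/K[1,1]*z,z],1);return (c-t)@R,u,v
def proj(n,p):
    K,R,t=cam(n);c=R@np.array(p)+t;q=K@c;return q[:2]/q[2]
def save(n,img):cv2.imwrite("pics/"+n,cv2.cvtColor(img,cv2.COLOR_RGB2BGR))
NAMES=["steel_large_center","steel_medium_center","steel_small_center","cup_center","brass_medium_center","brass_small_center","well_large_floor","well_medium_floor","well_small_floor","foam_nest_floor"]
E
python3 - <<'E'
from h import *
s=manip.state();print({k:np.round(v,3).tolist() for k,v in s.items()})
for c in("scene","side"):
    img,d=manip.read_camera(c);save(c+"0.png",img)
    K,R,t=cam(c);print(c,np.round(-R.T@t,3),K[0,0])
    for n in NAMES:
        for r in manip.masks_of(c,n)[:3]:
            if r["score"]<.2: continue
            p,u,v=pts(c,d,r["pixels"])
            if len(p)<5: continue
            col=img[v,u].mean(0)
            top=p[p[:,2]>np.percentile(p[:,2],97)-.003]
            print(n,round(r["score"],2),np.round(r["extent"]).tolist(),"med",np.round(np.median(p,0),3),"top",np.round(top.mean(0),3),"lo",np.round(np.percentile(p,3,axis=0),3),"hi",np.round(np.percentile(p,97,axis=0),3),col.astype(int))
E
```

```text
{'t': 0.0, 'joints': [64.182, 33.033, 1.423, 82.387, -0.858, 64.685, -3.238], 'qvel': [-0.051, 0.002, 0.006, -0.056, -0.001, 0.015, 0.006], 'tau': [-0.001, -76.576, 2.25, -28.596, 0.016, 0.013, 0.0], 'ee_pos': [0.242, -0.63, 0.241], 'tool_rot': [[0.933, 0.359, -0.001], [0.359, -0.933, 0.002], [-0.0, -0.002, -1.0]], 'contact_force': [0.799, -0.218, -0.36], 'wrist_torque': [-0.042, -0.025, 0.023], 'grasp_force': 0.0, 'width': 1.001}
scene [ 1.293 -0.107  0.681] 482.2472218497941
steel_large_center 0.7 [349.0, 239.0, 19.0, 37.0] med [0.61  0.072 0.038] top [0.6   0.076 0.063] lo [0.591 0.057 0.002] hi [0.618 0.091 0.064] [158 158 157]
steel_medium_center 0.6 [410.0, 230.0, 14.0, 20.0] med [0.597 0.2   0.029] top [0.591 0.202 0.046] lo [0.586 0.19  0.007] hi [0.603 0.213 0.046] [160 160 159]
steel_small_center 0.54 [383.0, 190.0, 10.0, 21.0] med [0.449 0.19  0.023] top [0.445 0.191 0.04 ] lo [0.438 0.181 0.002] hi [0.454 0.201 0.04 ] [152 151 150]
cup_center 0.78 [292.0, 177.0, 19.0, 30.0] med [ 0.392 -0.011  0.039] top [ 0.382 -0.012  0.058] lo [ 0.355 -0.031  0.005] hi [0.399 0.011 0.0
[... 2906 characters left out ...]
 ] hi [ 0.54  -0.145  0.016] [146 161 146]
well_large_floor 0.7 [345.0, 150.0, 35.0, 21.0] med [ 0.507 -0.288  0.014] top [ 0.506 -0.285  0.015] lo [ 0.464 -0.332  0.01 ] hi [ 0.55  -0.243  0.017] [133 142 168]
well_small_floor 0.9 [301.0, 160.0, 44.0, 28.0] med [ 0.598 -0.181  0.014] top [ 0.597 -0.18   0.015] lo [ 0.552 -0.224  0.01 ] hi [ 0.64  -0.137  0.017] [173 161 142]
well_small_floor 0.38 [259.0, 207.0, 20.0, 30.0] med [0.59  0.088 0.037] top [0.596 0.08  0.062] lo [0.578 0.07  0.005] hi [0.609 0.097 0.063] [158 153 151]
foam_nest_floor 0.57 [312.0, 142.0, 32.0, 24.0] med [ 0.604 -0.263  0.023] top [ 0.608 -0.274  0.03 ] lo [ 0.563 -0.313  0.007] hi [ 0.643 -0.237  0.031] [54 50 51]
```

Run:
```python
from h import *
im=cv2.imread("pics/scene0.png")
cv2.imwrite("pics/scene0c.png",cv2.resize(im[140:300,130:490],None,fx=2.2,fy=2.2,interpolation=cv2.INTER_CUBIC))
```

```text
(no output)
```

View pics/scene0.png

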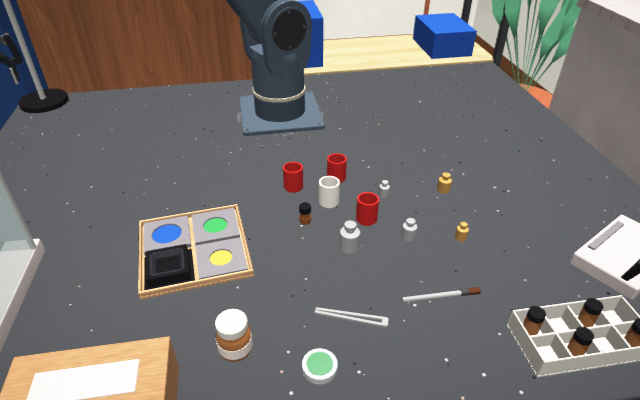

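View pics/side0.png

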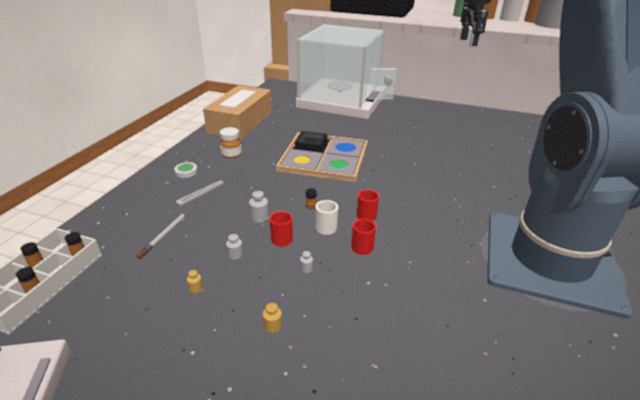

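View pics/scene0c.png

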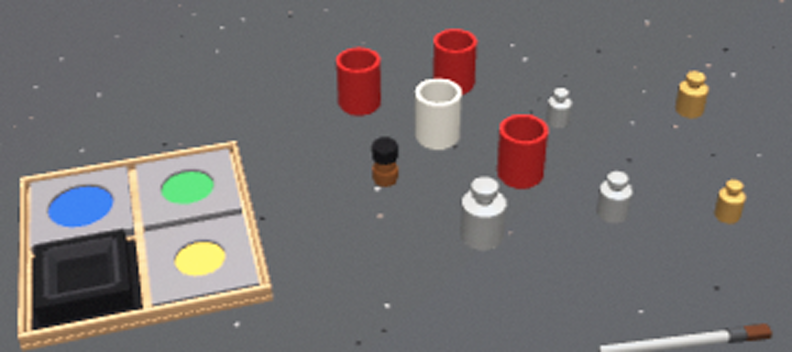

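Emit:
carry_out([
  {"dp": [0.97,-0.88,0],"rotation": [0,0,0],"hand": 1},
  {"dp": [0.97,-0.88,0],"rotation": [0,0,0],"hand": 1},
  {"dp": [0.97,-0.88,0],"rotation": [0,0,0],"hand": 1},
  {"dp": [0.97,-0.88,0],"rotation": [0,0,0],"hand": 1},
  {"dp": [0.97,-0.88,0],"rotation": [0,0,0],"hand": 1},
  {"dp": [0.97,-0.88,0],"rotation": [0,0,0],"hand": 1},
  {"dp": [0.97,-0.88,0],"rotation": [0,0,0],"hand": 1},
  {"dp": [0.97,-0.88,0],"rotation": [0,0,0],"hand": 1},
], grip_force=40)

```text
t: 1.77
ee_pos: [0.337, -0.4418, 0.2424]
tool_rot: [[0.933, 0.359, 0.0], [0.359, -0.933, -0.0], [0.0, 0.0, -1.0]]
contact_force: [0.8, -0.7, 0.1]
width: 0.998
grasp_force: 0.0
```

The crop shows the following:
- **Steel weights:** the silvery large one is at (483,212), medium at (615,196) and small at (560,107).
- **Brass look-alikes:** the yellow ones at (692,94) and (730,200) stay where they are.
- **Cup:** the white one at (438,113) is ours. The three red ones at (358,80), (455,60) and (522,150) are not.
- **Caddy:** blue well top-left, green top-right, yellow bottom-right and black foam bottom-left.

Emit:
carry_out([
  {"dp": [0.97,-0.88,0],"rotation": [0,0,0],"hand": 1},
  {"dp": [0.97,-0.88,0],"rotation": [0,0,0],"hand": 1},
  {"dp": [0.97,-0.88,0],"rotation": [0,0,0],"hand": 1},
  {"dp": [0.97,-0.88,0],"rotation": [0,0,0],"hand": 1},
  {"dp": [0.97,-0.88,0],"rotation": [0,0,0],"hand": 1},
  {"dp": [0.97,-0.88,0],"rotation": [0,0,0],"hand": 1},
  {"dp": [0.97,-0.88,0],"rotation": [0,0,0],"hand": 1},
  {"dp": [0.97,-0.88,0],"rotation": [0,0,0],"hand": 1},
])

```text
t: 2.43
ee_pos: [0.4313, -0.2548, 0.2425]
tool_rot: [[0.934, 0.359, 0.0], [0.359, -0.934, -0.0], [0.0, 0.0, -1.0]]
contact_force: [0.5, -0.1, 0.3]
width: 0.999
grasp_force: 0.0
```

Emit:
carry_out([
  {"dp": [0.97,-0.88,0],"rotation": [0,0,0],"hand": 1},
  {"dp": [0.97,-0.88,0],"rotation": [0,0,0],"hand": 1},
  {"dp": [0.97,-0.88,0],"rotation": [0,0,0],"hand": 1},
  {"dp": [0.97,-0.88,0],"rotation": [0,0,0],"hand": 1},
  {"dp": [0.97,-0.88,0],"rotation": [0,0,0],"hand": 1},
  {"dp": [0.97,-0.88,0],"rotation": [0,0,0],"hand": 1},
  {"dp": [0,0,0],"rotation": [0,0,0.9],"hand": 0.9},
  {"dp": [0,0,0],"rotation": [0,0,0.9],"hand": 0.9},
])

```text
t: 3.1
ee_pos: [0.5024, -0.1137, 0.2424]
tool_rot: [[0.984, 0.177, 0.0], [0.177, -0.984, 0.001], [0.001, -0.001, -1.0]]
contact_force: [-0.6, -0.5, -0.4]
width: 0.903
grasp_force: 0.0
```

Emit:
carry_out([
  {"dp": [0,0,0],"rotation": [0,0,0.9],"hand": 0.9},
  {"dp": [0,0,0],"rotation": [0,0,0.81],"hand": 0.9},
  {"dp": [0,0,0],"rotation": [0,0,0],"hand": 0.9},
  {"dp": [0,0,0],"rotation": [0,0,0],"hand": 0.9},
  {"dp": [0,0,0],"rotation": [0,0,0],"hand": 0.9},
  {"dp": [0,0,0],"rotation": [0,0,0],"hand": 0.9},
  {"dp": [0,0,0],"rotation": [0,0,0],"hand": 0.9},
  {"dp": [0,0,0],"rotation": [0,0,0],"hand": 0.9},
])

```text
t: 3.77
ee_pos: [0.5016, -0.1157, 0.2423]
tool_rot: [[1.0, -0.0, 0.0], [-0.0, -1.0, 0.0], [0.0, -0.0, -1.0]]
contact_force: [-0.2, 0.1, 0.1]
width: 0.899
grasp_force: 0.0
```

```bash
cat >> h.py <<'E'
def wrist(tag,names):
    img,d=manip.read_camera("wrist");save(tag,img);s=manip.state()
    K,R,t=cam("wrist");print("t",round(s["t"],2),"ee",np.round(s["ee_pos"],4),"cam",np.round(-R.T@t,3),"joints",np.round(s["joints"],1))
    for n in names:
        for r in manip.masks_of("wrist",n)[:3]:
            if r["score"]<.2: continue
            p,u,v=pts("wrist",d,r["pixels"])
            if len(p)<5: continue
            zt=np.percentile(p[:,2],98);tp=p[p[:,2]>zt-.003];c,rad=cv2.minEnclosingCircle(tp[:,:2].astype(np.float32))
            c=np.array(c);w=(tp[:,:2].min(0)+tp[:,:2].max(0))/2
            print(n,round(r["score"],2),np.round(r["extent"]).tolist(),"ztop",round(zt,4),"circ",np.round(c,4),round(rad,4),"box",np.round(w,4),"mean",np.round(tp.mean(0),4),img[v,u].mean(0).astype(int))
    return img,d
E
python3 -c "
from h import *
wrist('w1.png',NAMES)"
```

```text
t 3.82 ee [ 0.5016 -0.1157  0.2423] cam [ 0.574 -0.115  0.375] joints [  8.6  19.4  -1.2 106.3   0.5  54.3 -82.8]
steel_medium_center 0.65 [23.0, 92.0, 46.0, 33.0] ztop 0.0464 circ [0.5842 0.2016] 0.0089 box [0.5842 0.1991] mean [0.5834 0.199  0.0455] [163 161 158]
steel_small_center 0.87 [64.0, 218.0, 35.0, 27.0] ztop 0.0416 circ [0.4377 0.1933] 0.0079 box [0.4386 0.1931] mean [0.4387 0.1925 0.0407] [170 169 166]
cup_center 0.96 [160.0, 221.0, 62.0, 53.0] ztop 0.0605 circ [0.4432 0.0636] 0.0232 box [0.4432 0.0635] mean [0.4437 0.0626 0.0594] [186 180 169]
cup_center 0.92 [88.0, 158.0, 76.0, 52.0] ztop 0.0604 circ [0.516  0.1326] 0.0238 box [0.5157 0.1325] mean [0.5163 0.1328 0.0593] [159  24  19]
cup_center 0.72 [241.0, 271.0, 19.0, 52.0] ztop 0.0603 circ [ 0.3704 -0.0213] 0.0185 box [ 0.3704 -0.0238] mean [ 0.3706 -0.0261  0.0594] [162  28  24]
well_large_floor 0.69 [465.0, 162.0, 85.0, 86.0] ztop 0.0177 circ [ 0.5056 -0.2892] 0.0644 box [ 0.5056 -0.2896] mean [ 0.5079 -0.2899  0.0163] [174 198 226]
well_large_floor 0.57 [65.0, 219.0, 39.0, 28.0] ztop 0.0416 circ [0.4384 0.193 ] 0.0075 box [0.4389 0.193 ] mean [0.4389 0.1923 0.0407] [170 169 166]
well_medium_floor 0.77 [379.0, 171.0, 85.0, 82.0] ztop 0.0179 circ [ 0.4957 -0.1906] 0.0637 box [ 0.4958 -0.1908] mean [ 0.4974 -0.1906  0.0164] [208 234 209]
well_small_floor 0.72 [374.0, 83.0, 90.0, 99.0] ztop 0.0178 circ [ 0.5943 -0.1791] 0.0638 box [ 0.5943 -0.1794] mean [ 0.5965 -0.1796  0.0163] [239 233 190]
foam_nest_floor 0.73 [470.0, 71.0, 94.0, 95.0] ztop 0.0325 circ [ 0.6047 -0.2784] 0.0546 box [ 0.6051 -0.2789] mean [ 0.607  -0.2789  0.0312] [76 70 71]
```

Emit:
carry_out([
  {"dp": [0.48,-0.96,0.7],"rotation": [0,0,0],"hand": 0.85},
  {"dp": [0.48,-0.96,0.7],"rotation": [0,0,0],"hand": 0.85},
  {"dp": [0.48,-0.96,0.7],"rotation": [0,0,0],"hand": 0.85},
  {"dp": [0.48,-0.96,0.7],"rotation": [0,0,0],"hand": 0.85},
  {"dp": [0.48,-0.96,0.7],"rotation": [0,0,0],"hand": 0.85},
  {"dp": [0.48,-0.96,0.7],"rotation": [0,0,0],"hand": 0.85},
  {"dp": [0.48,-0.96,0.7],"rotation": [0,0,0],"hand": 0.85},
  {"dp": [0.48,-0.96,0.7],"rotation": [0,0,0],"hand": 0.85},
])

```text
t: 4.98
ee_pos: [0.579, 0.039, 0.1296]
tool_rot: [[1.0, -0.001, 0.0], [-0.001, -1.0, 0.0], [0.0, -0.0, -1.0]]
contact_force: [0.1, 0.8, 0.1]
width: 0.849
grasp_force: 0.0
```

Emit:
carry_out([
  {"dp": [0.48,-0.96,0.7],"rotation": [0,0,0],"hand": 0.85},
  {"dp": [0.48,-0.96,0.7],"rotation": [0,0,0],"hand": 0.85},
  {"dp": [0,0,0],"rotation": [0,0,0],"hand": 0.85},
  {"dp": [0,0,0],"rotation": [0,0,0],"hand": 0.85},
  {"dp": [0,0,0],"rotation": [0,0,0],"hand": 0.85},
  {"dp": [0,0,0],"rotation": [0,0,0],"hand": 0.85},
  {"dp": [0,0,0],"rotation": [0,0,0],"hand": 0.85},
  {"dp": [0,0,0],"rotation": [0,0,0],"hand": 0.85},
])

```text
t: 5.65
ee_pos: [0.5979, 0.0754, 0.103]
tool_rot: [[1.0, -0.002, 0.001], [-0.002, -1.0, -0.0], [0.001, 0.0, -1.0]]
contact_force: [-0.3, -0.5, -0.3]
width: 0.852
grasp_force: 0.0
```

```bash
python3 -c "
from h import *
wrist('w2.png',NAMES[:3])"
```

```text
t 5.7 ee [0.5979 0.0756 0.1029] cam [0.67  0.076 0.236] joints [ -10.5   35.4   -1.9  102.9    1.7   41.7 -103.4]
steel_large_center 0.65 [313.0, 213.0, 59.0, 70.0] ztop 0.0651 circ [0.5951 0.0775] 0.012 box [0.5951 0.0774] mean [0.5955 0.0775 0.0638] [223 222 220]
steel_medium_center 0.9 [139.0, 223.0, 71.0, 54.0] ztop 0.0472 circ [0.5852 0.2055] 0.0098 box [0.5853 0.2055] mean [0.5855 0.2048 0.0462] [195 194 192]
steel_small_center 0.68 [174.0, 384.0, 16.0, 33.0] ztop 0.0416 circ [0.5111 0.159 ] 0.0859 box [0.511 0.159] mean [0.443  0.1925 0.0418] [207 206 204]
steel_small_center 0.3 [605.0, 316.0, 70.0, 100.0] ztop 0.0172 circ [ 0.5298 -0.1004] 0.1353 box [ 0.5279 -0.1004] mean [ 0.4961 -0.1654  0.0163] [179 222 194]
```

View pics/w2.png

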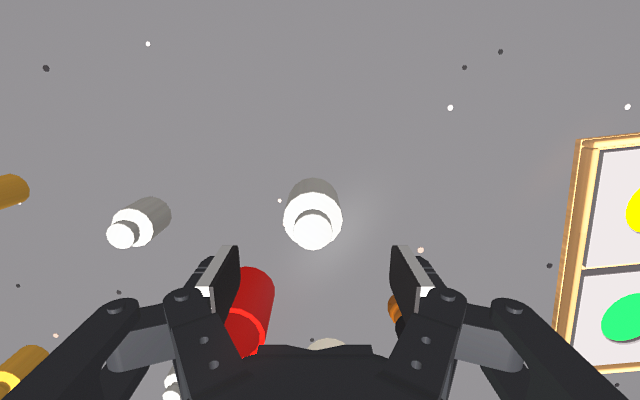

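The large steel weight's knob is at (313,230), midway between the pads at columns 235 and 395. The red cup at (250,300) is clear of the fingers.

Emit:
carry_out([
  {"dp": [-0.12,-0.1,0.9],"rotation": [0,0,0],"hand": 0.85},
  {"dp": [0,0,0.9],"rotation": [0,0,0],"hand": 0.85},
  {"dp": [0,0,0.9],"rotation": [0,0,0],"hand": 0.85},
  {"dp": [0,0,0.9],"rotation": [0,0,0],"hand": 0.85},
  {"dp": [0,0,0.45],"rotation": [0,0,0],"hand": 0.85},
  {"dp": [0,0,0],"rotation": [0,0,0],"hand": 0.85},
  {"dp": [0,0,0],"rotation": [0,0,0],"hand": 0.3},
  {"dp": [0,0,0],"rotation": [0,0,0],"hand": 0.3},
], grip_force=50)

```text
t: 6.52
ee_pos: [0.596, 0.0784, 0.0222]
tool_rot: [[1.0, -0.001, 0.001], [-0.001, -1.0, 0.0], [0.001, -0.0, -1.0]]
contact_force: [0.9, -0.6, -0.1]
width: 0.581
grasp_force: 0.0
```

Emit:
carry_out([
  {"dp": [0,0,0],"rotation": [0,0,0],"hand": 0.3},
  {"dp": [0,0,0],"rotation": [0,0,0],"hand": 0.3},
  {"dp": [0,0,0],"rotation": [0,0,0],"hand": 0.3},
  {"dp": [0,0,0],"rotation": [0,0,0],"hand": 0.3},
  {"dp": [0,0,0],"rotation": [0,0,0],"hand": 0.3},
  {"dp": [0,0,0],"rotation": [0,0,0],"hand": 0.3},
  {"dp": [0,0,-0.5],"rotation": [0,0,0],"hand": 0.3},
  {"dp": [0,0,-0.5],"rotation": [0,0,0],"hand": 0.3},
])

```text
t: 7.18
ee_pos: [0.5948, 0.0783, 0.0419]
tool_rot: [[1.0, -0.001, -0.001], [-0.001, -1.0, -0.0], [-0.001, 0.0, -1.0]]
contact_force: [0.5, -0.2, -4.5]
width: 0.45
grasp_force: 51.2
```

Emit:
carry_out([
  {"dp": [0,0,-0.9],"rotation": [0,0,0],"hand": 0.3},
  {"dp": [0,0,-0.9],"rotation": [0,0,0],"hand": 0.3},
  {"dp": [-0.23,0.97,-0.9],"rotation": [0,0,0],"hand": 0.3},
  {"dp": [-0.23,0.97,-0.9],"rotation": [0,0,0],"hand": 0.3},
  {"dp": [-0.23,0.97,-0.9],"rotation": [0,0,0],"hand": 0.3},
  {"dp": [-0.23,0.97,0],"rotation": [0,0,0],"hand": 0.3},
  {"dp": [-0.23,0.97,0],"rotation": [0,0,0],"hand": 0.3},
  {"dp": [-0.23,0.97,0],"rotation": [0,0,0],"hand": 0.3},
])

```text
t: 7.85
ee_pos: [0.5675, -0.0389, 0.1328]
tool_rot: [[1.0, -0.001, 0.001], [-0.001, -1.0, 0.0], [0.001, -0.0, -1.0]]
contact_force: [0.1, 0.3, -5.3]
width: 0.454
grasp_force: 51.4
```

Emit:
carry_out([
  {"dp": [-0.23,0.97,0],"rotation": [0,0,0],"hand": 0.3},
  {"dp": [-0.23,0.97,0],"rotation": [0,0,0],"hand": 0.3},
  {"dp": [-0.23,0.97,0],"rotation": [0,0,0],"hand": 0.3},
  {"dp": [-0.23,0.97,0],"rotation": [0,0,0],"hand": 0.3},
  {"dp": [-0.23,0.97,0],"rotation": [0,0,0],"hand": 0.3},
  {"dp": [-0.23,0.97,0],"rotation": [0,0,0],"hand": 0.3},
  {"dp": [-0.23,0.97,0],"rotation": [0,0,0],"hand": 0.3},
  {"dp": [-0.23,0.97,0],"rotation": [0,0,0],"hand": 0.3},
])

```text
t: 8.52
ee_pos: [0.5303, -0.1941, 0.1323]
tool_rot: [[1.0, -0.001, 0.001], [-0.001, -1.0, -0.0], [0.001, 0.0, -1.0]]
contact_force: [0.2, -0.6, -4.7]
width: 0.456
grasp_force: 51.4
```

Emit:
carry_out([
  {"dp": [-0.23,0.97,0],"rotation": [0,0,0],"hand": 0.3},
  {"dp": [-0.23,0.97,0],"rotation": [0,0,0],"hand": 0.3},
  {"dp": [-0.23,0.97,0],"rotation": [0,0,0],"hand": 0.3},
  {"dp": [-0.23,0.97,0],"rotation": [0,0,0],"hand": 0.3},
  {"dp": [-0.23,0.97,0],"rotation": [0,0,0],"hand": 0.3},
  {"dp": [0,0,0],"rotation": [0,0,0],"hand": 0.3},
  {"dp": [0,0,0],"rotation": [0,0,0],"hand": 0.3},
  {"dp": [0,0,0],"rotation": [0,0,0],"hand": 0.3},
])

```text
t: 9.18
ee_pos: [0.5077, -0.2896, 0.1319]
tool_rot: [[1.0, -0.001, 0.0], [-0.001, -1.0, 0.0], [0.0, -0.0, -1.0]]
contact_force: [0.2, 0.7, -5.0]
width: 0.452
grasp_force: 51.5
```

```bash
python3 -c "
from h import *
wrist('w3.png',NAMES[:1]+NAMES[6:])"
```

```text
t 9.23 ee [ 0.508  -0.2892  0.1318] cam [ 0.58  -0.289  0.265] joints [ 27.4  32.   -3.5 104.    2.6  44.  -67.5]
steel_large_center 0.88 [316.0, 277.0, 92.0, 139.0] ztop 0.1739 circ [ 0.5074 -0.2884] 0.0125 box [ 0.5074 -0.2885] mean [ 0.5084 -0.2887  0.1728] [193 193 193]
well_medium_floor 0.57 [194.0, 204.0, 133.0, 115.0] ztop 0.0174 circ [ 0.4957 -0.197 ] 0.0695 box [ 0.4951 -0.2013] mean [ 0.4983 -0.1902  0.0161] [193 222 198]
well_small_floor 0.69 [169.0, 78.0, 152.0, 143.0] ztop 0.0173 circ [ 0.5947 -0.1797] 0.0643 box [ 0.5949 -0.1796] mean [ 0.5975 -0.1798  0.0159] [223 215 173]
well_small_floor 0.39 [195.0, 204.0, 131.0, 115.0] ztop 0.0173 circ [ 0.4962 -0.1972] 0.0691 box [ 0.4951 -0.2015] mean [ 0.4982 -0.1904  0.0161] [193 222 198]
foam_nest_floor 0.79 [298.0, 70.0, 134.0, 133.0] ztop 0.0319 circ [ 0.6054 -0.2794] 0.055 box [ 0.6039 -0.2794] mean [ 0.6075 -0.2785  0.0307] [83 80 81]
```

View pics/w3.png

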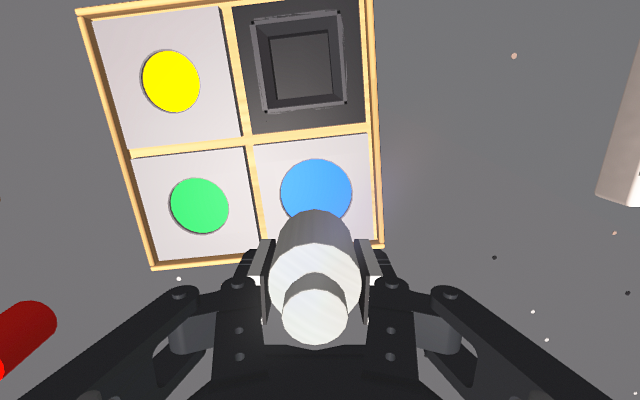

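The weight hangs plumb in the jaws at (316,270). The blue well is at (316,190), green at (199,205), yellow at (171,81) and the foam cutout at (303,65). I'll measure the coloured floors in this frame.

Run:
```python
from h import *
img,d=manip.read_camera("wrist")
hsv=cv2.cvtColor(img,cv2.COLOR_RGB2HSV)
H,S,V=[hsv[...,i].astype(int) for i in range(3)]
yy,xx=np.mgrid[:400,:640]
for n,lo,hi in(("blue",95,120),("green",55,85),("yellow",25,33)):
    m=(H>=lo)&(H<=hi)&(S>120)&(yy<240)
    k,l,st,_=cv2.connectedComponentsWithStats(m.astype(np.uint8));m=l==1+st[1:,4].argmax()
    p,u,v=pts("wrist",d,m);c,r=cv2.minEnclosingCircle(p[:,:2].astype(np.float32))
    q=p[:,:2];print(n,"mean",np.round(p.mean(0),4),"circ",np.round(c,4),round(r,4),"box",np.round((q.min(0)+q.max(0))/2,4),np.round(np.ptp(q,axis=0),4))
p,u,v=pts("wrist",d,(xx>240)&(xx<370)&(yy<140))
for nm,k in(("foamtop",p[:,2]>.028),("foamfloor",(p[:,2]<.013)&(abs(p[:,0]-.607)<.028)&(abs(p[:,1]+.279)<.028))):
    r=cv2.minAreaRect(p[k][:,:2].astype(np.float32));print(nm,r,np.median(p[k][:,2]))
```

```text
blue mean [ 0.5104 -0.2903  0.013 ] circ [ 0.5059 -0.2903] 0.0301 box [ 0.5099 -0.2904] [0.0502 0.0592]
green mean [ 0.4952 -0.1903  0.0129] circ [ 0.4948 -0.1903] 0.025 box [ 0.4946 -0.1901] [0.0485 0.0491]
yellow mean [ 0.5951 -0.1797  0.0127] circ [ 0.5949 -0.1798] 0.0224 box [ 0.5946 -0.1799] [0.0431 0.044 ]
foamtop ((0.6054271459579468, -0.2795187532901764), (0.07830029726028442, 0.07827049493789673), 6.196873188018799) 0.031100304994454306
foamfloor ((0.6054563522338867, -0.2794265151023865), (0.042902227491140366, 0.043296102434396744), 6.3203959465026855) 0.010254479786617237
```

Emit:
carry_out([
  {"dp": [-0.12,0.05,0.9],"rotation": [0,0,0],"hand": 0.3},
  {"dp": [0,0,0.9],"rotation": [0,0,0],"hand": 0.3},
  {"dp": [0,0,0.9],"rotation": [0,0,0],"hand": 0.3},
  {"dp": [0,0,0.9],"rotation": [0,0,0],"hand": 0.3},
  {"dp": [0,0,0.7],"rotation": [0,0,0],"hand": 0.3},
  {"dp": [0,0,0.45],"rotation": [0,0,0],"hand": 0.3},
  {"dp": [0,0,0.15],"rotation": [0,0,0],"hand": 0.3},
  {"dp": [0,0,0],"rotation": [0,0,0],"hand": 0.3},
])

```text
t: 10.2
ee_pos: [0.5052, -0.2909, 0.0339]
tool_rot: [[1.0, -0.0, -0.0], [-0.0, -1.0, 0.0], [-0.0, -0.0, -1.0]]
contact_force: [-0.1, -0.5, -4.3]
width: 0.453
grasp_force: 51.6
```

Emit:
carry_out([
  {"dp": [0,0,0.06],"rotation": [0,0,0],"hand": 0.3},
  {"dp": [0,0,0],"rotation": [0,0,0],"hand": 0.3},
  {"dp": [0,0,0],"rotation": [0,0,0],"hand": 0.65},
  {"dp": [0,0,0],"rotation": [0,0,0],"hand": 0.65},
  {"dp": [0,0,0],"rotation": [0,0,0],"hand": 0.65},
  {"dp": [0,0,0],"rotation": [0,0,0],"hand": 0.65},
  {"dp": [0,0,-0.2],"rotation": [0,0,0],"hand": 0.65},
  {"dp": [0,0,-0.6],"rotation": [0,0,0],"hand": 0.65},
])

```text
t: 10.87
ee_pos: [0.5045, -0.2907, 0.0471]
tool_rot: [[1.0, -0.001, -0.002], [-0.001, -1.0, 0.001], [-0.002, -0.001, -1.0]]
contact_force: [-0.6, 1.0, 0.1]
width: 0.653
grasp_force: 0.0
```

Emit:
carry_out([
  {"dp": [0,0,-1],"rotation": [0,0,0],"hand": 0.7},
  {"dp": [0,0,-1],"rotation": [0,0,0],"hand": 0.7},
  {"dp": [0,0,-1],"rotation": [0,0,0],"hand": 0.7},
  {"dp": [0,0,-1],"rotation": [0,0,0],"hand": 0.7},
  {"dp": [0.16,-0.95,0],"rotation": [0,0,0],"hand": 0.7},
  {"dp": [0.16,-0.95,0],"rotation": [0,0,0],"hand": 0.7},
  {"dp": [0.16,-0.95,0],"rotation": [0,0,0],"hand": 0.7},
  {"dp": [0.16,-0.95,0],"rotation": [0,0,0],"hand": 0.7},
])

```text
t: 11.53
ee_pos: [0.5183, -0.2145, 0.1285]
tool_rot: [[1.0, -0.001, 0.001], [-0.001, -1.0, -0.0], [0.001, 0.0, -1.0]]
contact_force: [1.0, -0.5, 0.1]
width: 0.698
grasp_force: 0.0
```

Emit:
carry_out([
  {"dp": [0.16,-0.95,0],"rotation": [0,0,0],"hand": 0.7},
  {"dp": [0.16,-0.95,0],"rotation": [0,0,0],"hand": 0.7},
  {"dp": [0.16,-0.95,0],"rotation": [0,0,0],"hand": 0.7},
  {"dp": [0.16,-0.95,0],"rotation": [0,0,0],"hand": 0.7},
  {"dp": [0.16,-0.95,0],"rotation": [0,0,0],"hand": 0.7},
  {"dp": [0.16,-0.95,0],"rotation": [0,0,0],"hand": 0.7},
  {"dp": [0.16,-0.95,0],"rotation": [0,0,0],"hand": 0.7},
  {"dp": [0.16,-0.95,0],"rotation": [0,0,0],"hand": 0.7},
])

```text
t: 12.2
ee_pos: [0.544, -0.0623, 0.1284]
tool_rot: [[1.0, -0.001, 0.0], [-0.001, -1.0, 0.0], [0.0, -0.0, -1.0]]
contact_force: [-1.3, -0.8, 0.5]
width: 0.7
grasp_force: 0.0
```

Emit:
carry_out([
  {"dp": [0.16,-0.95,0],"rotation": [0,0,0],"hand": 0.7},
  {"dp": [0.16,-0.95,0],"rotation": [0,0,0],"hand": 0.7},
  {"dp": [0.16,-0.95,0],"rotation": [0,0,0],"hand": 0.7},
  {"dp": [0.16,-0.95,0],"rotation": [0,0,0],"hand": 0.7},
  {"dp": [0.16,-0.95,0],"rotation": [0,0,0],"hand": 0.7},
  {"dp": [0.16,-0.95,0],"rotation": [0,0,0],"hand": 0.7},
  {"dp": [0.16,-0.95,0],"rotation": [0,0,0],"hand": 0.7},
  {"dp": [0.16,-0.95,0],"rotation": [0,0,0],"hand": 0.7},
])

```text
t: 12.87
ee_pos: [0.5697, 0.0897, 0.1283]
tool_rot: [[1.0, -0.001, 0.0], [-0.001, -1.0, 0.0], [0.0, -0.0, -1.0]]
contact_force: [0.3, 0.7, -0.1]
width: 0.7
grasp_force: 0.0
```

Emit:
carry_out([
  {"dp": [0.16,-0.95,0],"rotation": [0,0,0],"hand": 0.7},
  {"dp": [0.16,-0.95,0],"rotation": [0,0,0],"hand": 0.7},
  {"dp": [0.16,-0.95,0],"rotation": [0,0,0],"hand": 0.7},
  {"dp": [0.16,-0.95,0],"rotation": [0,0,0],"hand": 0.7},
  {"dp": [0.16,-0.95,0],"rotation": [0,0,0],"hand": 0.7},
  {"dp": [0.16,-0.95,0],"rotation": [0,0,0],"hand": 0.7},
  {"dp": [0,0,0],"rotation": [0,0,0],"hand": 0.7},
  {"dp": [0,0,0],"rotation": [0,0,0],"hand": 0.7},
])

```text
t: 13.53
ee_pos: [0.5887, 0.204, 0.1281]
tool_rot: [[1.0, 0.001, -0.0], [0.001, -1.0, 0.0], [-0.0, -0.0, -1.0]]
contact_force: [0.5, -0.4, -0.2]
width: 0.703
grasp_force: 0.0
```

```bash
python3 -c "
from h import *
wrist('w4.png',NAMES[1:3])
img,d=manip.read_camera('scene');save('s4.png',img)
cv2.imwrite('pics/s4c.png',cv2.resize(cv2.imread('pics/s4.png')[190:310,120:280],None,fx=4,fy=4))"
```

```text
t 13.58 ee [0.5887 0.2026 0.1281] cam [0.661 0.203 0.261] joints [ -22.4   35.    -1.5   98.4    1.2   46.6 -114.5]
steel_medium_center 0.95 [313.0, 198.0, 39.0, 43.0] ztop 0.0476 circ [0.585  0.2032] 0.0093 box [0.5853 0.2032] mean [0.5855 0.2032 0.0464] [224 223 222]
steel_medium_center 0.54 [474.0, 375.0, 67.0, 48.0] ztop 0.0605 circ [0.4998 0.1085] 0.0939 box [0.4997 0.1018] mean [0.4358 0.0749 0.0599] [219 213 201]
steel_small_center 0.98 [326.0, 341.0, 23.0, 27.0] ztop 0.0289 circ [0.4441 0.1922] 0.0104 box [0.4471 0.1922] mean [0.447  0.1927 0.0278] [158 155 152]
```

View pics/s4c.png

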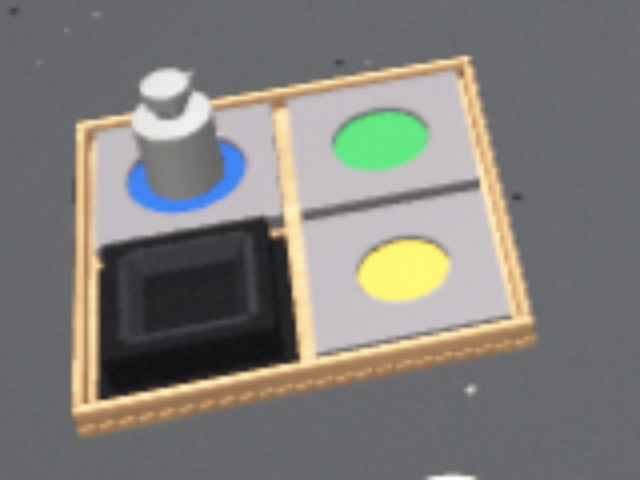

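View pics/w4.png

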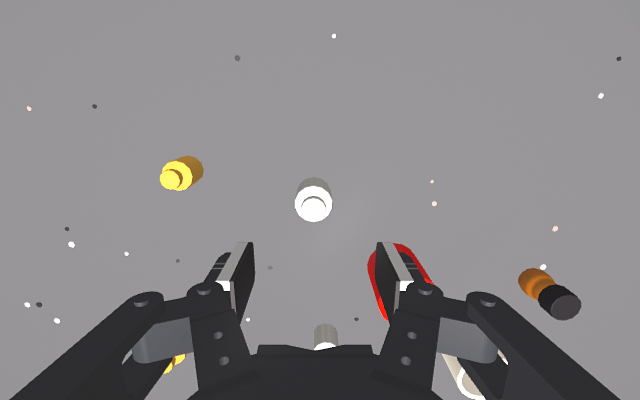

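The large weight stands upright inside the blue well. The medium silvery weight is at (313,200), midway between the pads at columns 243 and 380, and the brass one is off at (180,175).

Emit:
carry_out([
  {"dp": [-0.18,0,0.9],"rotation": [0,0,0],"hand": 0.7},
  {"dp": [0,0,0.9],"rotation": [0,0,0],"hand": 0.7},
  {"dp": [0,0,0.9],"rotation": [0,0,0],"hand": 0.7},
  {"dp": [0,0,0.9],"rotation": [0,0,0],"hand": 0.7},
  {"dp": [0,0,0.9],"rotation": [0,0,0],"hand": 0.7},
  {"dp": [0,0,0.6],"rotation": [0,0,0],"hand": 0.7},
  {"dp": [0,0,0.3],"rotation": [0,0,0],"hand": 0.7},
  {"dp": [0,0,0],"rotation": [0,0,0],"hand": 0.7},
], grip_force=40)

```text
t: 14.4
ee_pos: [0.5847, 0.202, 0.019]
tool_rot: [[1.0, -0.001, -0.002], [-0.001, -1.0, -0.001], [-0.002, 0.001, -1.0]]
contact_force: [-1.1, 0.4, 0.4]
width: 0.699
grasp_force: 0.0
```

Emit:
carry_out([
  {"dp": [0,0,0],"rotation": [0,0,0],"hand": 0.2},
  {"dp": [0,0,0],"rotation": [0,0,0],"hand": 0.2},
  {"dp": [0,0,0],"rotation": [0,0,0],"hand": 0.2},
  {"dp": [0,0,0],"rotation": [0,0,0],"hand": 0.2},
  {"dp": [0,0,0],"rotation": [0,0,0],"hand": 0.2},
  {"dp": [0,0,0],"rotation": [0,0,0],"hand": 0.2},
  {"dp": [0,0,-0.5],"rotation": [0,0,0],"hand": 0.2},
  {"dp": [0,0,-0.5],"rotation": [0,0,0],"hand": 0.2},
])

```text
t: 15.07
ee_pos: [0.5849, 0.2025, 0.0407]
tool_rot: [[1.0, -0.001, -0.001], [-0.001, -1.0, -0.0], [-0.001, 0.0, -1.0]]
contact_force: [0.5, -0.7, -1.8]
width: 0.335
grasp_force: 39.9
```

Emit:
carry_out([
  {"dp": [0,0,-1],"rotation": [0,0,0],"hand": 0.2},
  {"dp": [0,0,-1],"rotation": [0,0,0],"hand": 0.2},
  {"dp": [-0.21,0.94,-1],"rotation": [0,0,0],"hand": 0.2},
  {"dp": [-0.21,0.94,-1],"rotation": [0,0,0],"hand": 0.2},
  {"dp": [-0.21,0.94,-0.8],"rotation": [0,0,0],"hand": 0.2},
  {"dp": [-0.21,0.94,0],"rotation": [0,0,0],"hand": 0.2},
  {"dp": [-0.21,0.94,0],"rotation": [0,0,0],"hand": 0.2},
  {"dp": [-0.21,0.94,0],"rotation": [0,0,0],"hand": 0.2},
])

```text
t: 15.73
ee_pos: [0.5599, 0.089, 0.1377]
tool_rot: [[1.0, -0.001, 0.002], [-0.001, -1.0, 0.0], [0.002, -0.0, -1.0]]
contact_force: [0.3, -0.2, -3.0]
width: 0.332
grasp_force: 40.0
```

Emit:
carry_out([
  {"dp": [-0.21,0.94,0],"rotation": [0,0,0],"hand": 0.2},
  {"dp": [-0.21,0.94,0],"rotation": [0,0,0],"hand": 0.2},
  {"dp": [-0.21,0.94,0],"rotation": [0,0,0],"hand": 0.2},
  {"dp": [-0.21,0.94,0],"rotation": [0,0,0],"hand": 0.2},
  {"dp": [-0.21,0.94,0],"rotation": [0,0,0],"hand": 0.2},
  {"dp": [-0.21,0.94,0],"rotation": [0,0,0],"hand": 0.2},
  {"dp": [-0.21,0.94,0],"rotation": [0,0,0],"hand": 0.2},
  {"dp": [-0.21,0.94,0],"rotation": [0,0,0],"hand": 0.2},
])

```text
t: 16.4
ee_pos: [0.526, -0.0614, 0.1372]
tool_rot: [[1.0, -0.001, 0.001], [-0.001, -1.0, -0.0], [0.001, 0.0, -1.0]]
contact_force: [0.9, -0.4, -2.7]
width: 0.337
grasp_force: 40.0
```

Emit:
carry_out([
  {"dp": [-0.21,0.94,0],"rotation": [0,0,0],"hand": 0.2},
  {"dp": [-0.21,0.94,0],"rotation": [0,0,0],"hand": 0.2},
  {"dp": [-0.21,0.94,0],"rotation": [0,0,0],"hand": 0.2},
  {"dp": [-0.21,0.94,0],"rotation": [0,0,0],"hand": 0.2},
  {"dp": [-0.21,0.94,0],"rotation": [0,0,0],"hand": 0.2},
  {"dp": [-0.21,0.94,0],"rotation": [0,0,0],"hand": 0.2},
  {"dp": [0,0,0],"rotation": [0,0,0],"hand": 0.2},
  {"dp": [0,0,0],"rotation": [0,0,0],"hand": 0.2},
])

```text
t: 17.07
ee_pos: [0.5006, -0.1745, 0.137]
tool_rot: [[1.0, -0.003, 0.001], [-0.003, -1.0, -0.001], [0.001, 0.001, -1.0]]
contact_force: [0.5, 0.5, -2.4]
width: 0.334
grasp_force: 40.0
```

```bash
python3 -c "
from h import *
wrist('w5.png',NAMES[1:2])"
```

```text
t 17.12 ee [ 0.501  -0.1733  0.1369] cam [ 0.573 -0.173  0.27 ] joints [ 16.1  27.9  -3.  111.8   2.1  40.4 -78.3]
steel_medium_center 0.98 [314.0, 264.0, 69.0, 92.0] ztop 0.1627 circ [ 0.5006 -0.1722] 0.0099 box [ 0.5005 -0.1723] mean [ 0.5013 -0.1722  0.1615] [191 192 188]
```

Emit:
carry_out([
  {"dp": [-0.3,0.85,0],"rotation": [0,0,0],"hand": 0.2},
  {"dp": [0,0,0.9],"rotation": [0,0,0],"hand": 0.2},
  {"dp": [0,0,0.9],"rotation": [0,0,0],"hand": 0.2},
  {"dp": [0,0,0.9],"rotation": [0,0,0],"hand": 0.2},
  {"dp": [0,0,0.9],"rotation": [0,0,0],"hand": 0.2},
  {"dp": [0,0,0.9],"rotation": [0,0,0],"hand": 0.2},
  {"dp": [0,0,0.5],"rotation": [0,0,0],"hand": 0.2},
  {"dp": [0,0,0.15],"rotation": [0,0,0],"hand": 0.2},
])

```text
t: 17.83
ee_pos: [0.4945, -0.1888, 0.0322]
tool_rot: [[1.0, 0.001, -0.002], [0.001, -1.0, 0.001], [-0.002, -0.001, -1.0]]
contact_force: [-8.9, 5.2, 33.4]
width: 0.335
grasp_force: 43.4
```

Emit:
carry_out([
  {"dp": [0,0,0.05],"rotation": [0,0,0],"hand": 0.2},
  {"dp": [0,0,0],"rotation": [0,0,0],"hand": 0.2},
  {"dp": [0,0,0],"rotation": [0,0,0],"hand": 0.2},
  {"dp": [0,0,0],"rotation": [0,0,0],"hand": 0.2},
  {"dp": [0,0,0],"rotation": [0,0,0],"hand": 0.2},
  {"dp": [0,0,0],"rotation": [0,0,0],"hand": 0.2},
  {"dp": [0,0,0],"rotation": [0,0,0],"hand": 0.2},
  {"dp": [0,0,0],"rotation": [0,0,0],"hand": 0.2},
])

```text
t: 18.5
ee_pos: [0.4953, -0.1902, 0.0324]
tool_rot: [[1.0, -0.001, 0.001], [-0.001, -1.0, -0.0], [0.001, 0.0, -1.0]]
contact_force: [-0.5, 0.1, 2.7]
width: 0.334
grasp_force: 40.5
```

Emit:
carry_out([
  {"dp": [0,0,0],"rotation": [0,0,0],"hand": 0.5},
  {"dp": [0,0,0],"rotation": [0,0,0],"hand": 0.5},
  {"dp": [0,0,0],"rotation": [0,0,0],"hand": 0.5},
  {"dp": [0,0,0],"rotation": [0,0,0],"hand": 0.5},
  {"dp": [0,0,-0.3],"rotation": [0,0,0],"hand": 0.5},
  {"dp": [0,0,-0.9],"rotation": [0,0,0],"hand": 0.5},
  {"dp": [0,0,-0.9],"rotation": [0,0,0],"hand": 0.5},
  {"dp": [0,0,-0.9],"rotation": [0,0,0],"hand": 0.5},
])

```text
t: 19.17
ee_pos: [0.4947, -0.1901, 0.093]
tool_rot: [[1.0, -0.001, -0.001], [-0.001, -1.0, 0.0], [-0.001, -0.0, -1.0]]
contact_force: [0.3, 0.1, -0.0]
width: 0.501
grasp_force: 0.0
```

Emit:
carry_out([
  {"dp": [0,0,-1],"rotation": [0,0,0],"hand": 0.65},
  {"dp": [0,0,-1],"rotation": [0,0,0],"hand": 0.65},
  {"dp": [-0.14,-0.96,0],"rotation": [0,0,0],"hand": 0.65},
  {"dp": [-0.14,-0.96,0],"rotation": [0,0,0],"hand": 0.65},
  {"dp": [-0.14,-0.96,0],"rotation": [0,0,0],"hand": 0.65},
  {"dp": [-0.14,-0.96,0],"rotation": [0,0,0],"hand": 0.65},
  {"dp": [-0.14,-0.96,0],"rotation": [0,0,0],"hand": 0.65},
  {"dp": [-0.14,-0.96,0],"rotation": [0,0,0],"hand": 0.65},
])

```text
t: 19.83
ee_pos: [0.478, -0.0741, 0.1326]
tool_rot: [[1.0, -0.001, 0.0], [-0.001, -1.0, 0.0], [0.0, -0.0, -1.0]]
contact_force: [0.6, 0.7, -0.3]
width: 0.651
grasp_force: 0.0
```

Emit:
carry_out([
  {"dp": [-0.14,-0.96,0],"rotation": [0,0,0],"hand": 0.65},
  {"dp": [-0.14,-0.96,0],"rotation": [0,0,0],"hand": 0.65},
  {"dp": [-0.14,-0.96,0],"rotation": [0,0,0],"hand": 0.65},
  {"dp": [-0.14,-0.96,0],"rotation": [0,0,0],"hand": 0.65},
  {"dp": [-0.14,-0.96,0],"rotation": [0,0,0],"hand": 0.65},
  {"dp": [-0.14,-0.96,0],"rotation": [0,0,0],"hand": 0.65},
  {"dp": [-0.14,-0.96,0],"rotation": [0,0,0],"hand": 0.65},
  {"dp": [-0.14,-0.96,0],"rotation": [0,0,0],"hand": 0.65},
])

```text
t: 20.5
ee_pos: [0.4557, 0.0795, 0.1325]
tool_rot: [[1.0, -0.001, 0.0], [-0.001, -1.0, 0.0], [0.0, -0.0, -1.0]]
contact_force: [0.3, 0.6, -1.1]
width: 0.649
grasp_force: 0.0
```

Emit:
carry_out([
  {"dp": [-0.14,-0.96,0],"rotation": [0,0,0],"hand": 0.65},
  {"dp": [-0.14,-0.96,0],"rotation": [0,0,0],"hand": 0.65},
  {"dp": [-0.14,-0.96,0],"rotation": [0,0,0],"hand": 0.65},
  {"dp": [-0.14,-0.96,0],"rotation": [0,0,0],"hand": 0.65},
  {"dp": [-0.14,-0.96,0],"rotation": [0,0,0],"hand": 0.65},
  {"dp": [-0.14,-0.96,0],"rotation": [0,0,0],"hand": 0.65},
  {"dp": [0,0,0],"rotation": [0,0,0],"hand": 0.65},
  {"dp": [0,0,0],"rotation": [0,0,0],"hand": 0.65},
])

```text
t: 21.17
ee_pos: [0.439, 0.1948, 0.1324]
tool_rot: [[1.0, 0.002, 0.0], [0.002, -1.0, 0.0], [0.0, -0.0, -1.0]]
contact_force: [1.0, -0.8, 0.5]
width: 0.651
grasp_force: 0.0
```

```bash
python3 -c "
from h import *
wrist('w6.png',NAMES[2:3]+NAMES[5:6])
img,d=manip.read_camera('scene');save('s6.png',img)
cv2.imwrite('pics/s6c.png',cv2.resize(cv2.imread('pics/s6.png')[190:310,120:280],None,fx=3,fy=3))"
```

```text
t 21.22 ee [0.4392 0.1937 0.1323] cam [0.511 0.194 0.265] joints [ -27.8   24.9   -2.3  119.     1.7   36.1 -121.2]
steel_small_center 0.96 [319.0, 194.0, 29.0, 38.0] ztop 0.0415 circ [0.4388 0.1922] 0.0075 box [0.4388 0.1923] mean [0.4389 0.1922 0.0403] [219 218 216]
```

View pics/s6c.png

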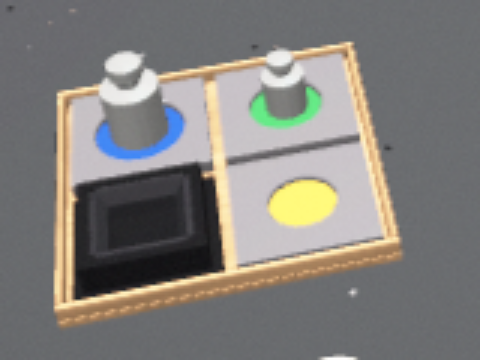

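View pics/w6.png

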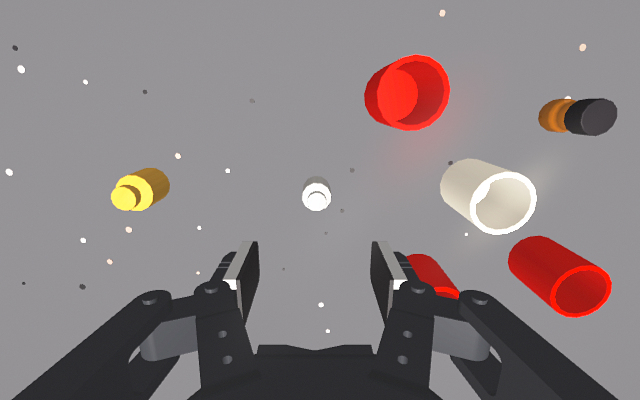

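Large and medium both stand in their wells. The small silvery weight is at (316,195), midway between the pads. The brass at (135,190) and the red cups are clear.

Emit:
carry_out([
  {"dp": [0,0.07,0.9],"rotation": [0,0,0],"hand": 0.65},
  {"dp": [0,0,0.9],"rotation": [0,0,0],"hand": 0.65},
  {"dp": [0,0,0.9],"rotation": [0,0,0],"hand": 0.65},
  {"dp": [0,0,0.9],"rotation": [0,0,0],"hand": 0.65},
  {"dp": [0,0,0.9],"rotation": [0,0,0],"hand": 0.65},
  {"dp": [0,0,0.8],"rotation": [0,0,0],"hand": 0.65},
  {"dp": [0,0,0.38],"rotation": [0,0,0],"hand": 0.65},
  {"dp": [0,0,0],"rotation": [0,0,0],"hand": 0.65},
], grip_force=40)

```text
t: 22.03
ee_pos: [0.4387, 0.1914, 0.0173]
tool_rot: [[1.0, -0.002, -0.002], [-0.002, -1.0, -0.001], [-0.002, 0.001, -1.0]]
contact_force: [-0.4, -1.0, -0.2]
width: 0.646
grasp_force: 0.0
```

Emit:
carry_out([
  {"dp": [0,0,0],"rotation": [0,0,0],"hand": 0.15},
  {"dp": [0,0,0],"rotation": [0,0,0],"hand": 0.15},
  {"dp": [0,0,0],"rotation": [0,0,0],"hand": 0.15},
  {"dp": [0,0,0],"rotation": [0,0,0],"hand": 0.15},
  {"dp": [0,0,0],"rotation": [0,0,0],"hand": 0.15},
  {"dp": [0,0,0],"rotation": [0,0,0],"hand": 0.15},
  {"dp": [0,0,-0.5],"rotation": [0,0,0],"hand": 0.15},
  {"dp": [0,0,-0.5],"rotation": [0,0,0],"hand": 0.15},
])

```text
t: 22.7
ee_pos: [0.4391, 0.1924, 0.039]
tool_rot: [[1.0, -0.001, -0.0], [-0.001, -1.0, -0.0], [-0.0, 0.0, -1.0]]
contact_force: [0.6, -0.4, -2.0]
width: 0.26
grasp_force: 39.6
```

Emit:
carry_out([
  {"dp": [0,0,-1],"rotation": [0,0,0],"hand": 0.15},
  {"dp": [0,0,-1],"rotation": [0,0,0],"hand": 0.15},
  {"dp": [0,0,-1],"rotation": [0,0,0],"hand": 0.15},
  {"dp": [0.39,0.93,-1],"rotation": [0,0,0],"hand": 0.15},
  {"dp": [0.39,0.93,-0.9],"rotation": [0,0,0],"hand": 0.15},
  {"dp": [0.39,0.93,0],"rotation": [0,0,0],"hand": 0.15},
  {"dp": [0.39,0.93,0],"rotation": [0,0,0],"hand": 0.15},
  {"dp": [0.39,0.93,0],"rotation": [0,0,0],"hand": 0.15},
])

```text
t: 23.37
ee_pos: [0.4786, 0.0986, 0.1375]
tool_rot: [[1.0, -0.001, 0.002], [-0.001, -1.0, 0.0], [0.002, -0.0, -1.0]]
contact_force: [-0.6, 1.1, -1.0]
width: 0.264
grasp_force: 39.6
```

Emit:
carry_out([
  {"dp": [0.39,0.93,0],"rotation": [0,0,0],"hand": 0.15},
  {"dp": [0.39,0.93,0],"rotation": [0,0,0],"hand": 0.15},
  {"dp": [0.39,0.93,0],"rotation": [0,0,0],"hand": 0.15},
  {"dp": [0.39,0.93,0],"rotation": [0,0,0],"hand": 0.15},
  {"dp": [0.39,0.93,0],"rotation": [0,0,0],"hand": 0.15},
  {"dp": [0.39,0.93,0],"rotation": [0,0,0],"hand": 0.15},
  {"dp": [0.39,0.93,0],"rotation": [0,0,0],"hand": 0.15},
  {"dp": [0.39,0.93,0],"rotation": [0,0,0],"hand": 0.15},
])

```text
t: 24.03
ee_pos: [0.5406, -0.0504, 0.137]
tool_rot: [[1.0, -0.001, 0.0], [-0.001, -1.0, 0.0], [0.0, -0.0, -1.0]]
contact_force: [0.3, 0.5, -1.0]
width: 0.26
grasp_force: 39.6
```

Emit:
carry_out([
  {"dp": [0.39,0.93,0],"rotation": [0,0,0],"hand": 0.15},
  {"dp": [0.39,0.93,0],"rotation": [0,0,0],"hand": 0.15},
  {"dp": [0.39,0.93,0],"rotation": [0,0,0],"hand": 0.15},
  {"dp": [0.39,0.93,0],"rotation": [0,0,0],"hand": 0.15},
  {"dp": [0.39,0.93,0],"rotation": [0,0,0],"hand": 0.15},
  {"dp": [0.39,0.93,0],"rotation": [0,0,0],"hand": 0.15},
  {"dp": [0.39,0.93,0],"rotation": [0,0,0],"hand": 0.15},
  {"dp": [0,0,0],"rotation": [0,0,0],"hand": 0.15},
])

```text
t: 24.7
ee_pos: [0.5956, -0.1846, 0.1369]
tool_rot: [[1.0, -0.005, 0.001], [-0.005, -1.0, -0.003], [0.001, 0.003, -1.0]]
contact_force: [-0.0, -0.6, -0.7]
width: 0.264
grasp_force: 39.6
```

```bash
python3 -c "
from h import *
wrist('w7.png',NAMES[2:3]+NAMES[6:])"
```

```text
t 24.75 ee [ 0.595  -0.1822  0.1367] cam [ 0.667 -0.182  0.27 ] joints [ 14.5  34.4  -2.9  98.    2.3  47.6 -79.7]
steel_small_center 0.56 [318.0, 265.0, 49.0, 78.0] ztop 0.1584 circ [ 0.5935 -0.18  ] 0.0076 box [ 0.5936 -0.1801] mean [ 0.5943 -0.18    0.1573] [200 196 189]
well_large_floor 0.7 [430.0, 271.0, 105.0, 85.0] ztop 0.0171 circ [ 0.5399 -0.2684] 0.0929 box [ 0.5395 -0.2684] mean [ 0.5298 -0.2871  0.016 ] [176 187 207]
well_medium_floor 0.78 [324.0, 291.0, 93.0, 96.0] ztop 0.0342 circ [ 0.5417 -0.1872] 0.0602 box [ 0.5417 -0.1837] mean [ 0.5451 -0.1743  0.1137] [203 211 199]
well_medium_floor 0.59 [316.0, 265.0, 48.0, 78.0] ztop 0.1584 circ [ 0.5935 -0.1783] 0.0076 box [ 0.5936 -0.1784] mean [ 0.5943 -0.1782  0.1573] [201 197 191]
foam_nest_floor 0.71 [428.0, 180.0, 120.0, 117.0] ztop 0.0318 circ [ 0.6052 -0.2722] 0.0544 box [ 0.6052 -0.2725] mean [ 0.6073 -0.2726  0.0307] [85 75 72]
```

Emit:
carry_out([
  {"dp": [0.04,0,0.9],"rotation": [0,0,0],"hand": 0.15},
  {"dp": [0,0,0.9],"rotation": [0,0,0],"hand": 0.15},
  {"dp": [0,0,0.9],"rotation": [0,0,0],"hand": 0.15},
  {"dp": [0,0,0.9],"rotation": [0,0,0],"hand": 0.15},
  {"dp": [0,0,0.9],"rotation": [0,0,0],"hand": 0.15},
  {"dp": [0,0,0.5],"rotation": [0,0,0],"hand": 0.15},
  {"dp": [0,0,0.2],"rotation": [0,0,0],"hand": 0.15},
  {"dp": [0,0,0.05],"rotation": [0,0,0],"hand": 0.15},
])

```text
t: 25.67
ee_pos: [0.5955, -0.1791, 0.0311]
tool_rot: [[1.0, -0.0, -0.001], [-0.0, -1.0, 0.0], [-0.001, -0.0, -1.0]]
contact_force: [0.9, 0.3, 0.4]
width: 0.261
grasp_force: 39.7
```

Emit:
carry_out([
  {"dp": [0,0,0.03],"rotation": [0,0,0],"hand": 0.15},
  {"dp": [0,0,0],"rotation": [0,0,0],"hand": 0.15},
  {"dp": [0,0,0],"rotation": [0,0,0],"hand": 0.15},
  {"dp": [0,0,0],"rotation": [0,0,0],"hand": 0.15},
  {"dp": [0,0,0],"rotation": [0,0,0],"hand": 0.15},
  {"dp": [0,0,0],"rotation": [0,0,0],"hand": 0.15},
  {"dp": [0,0,0],"rotation": [0,0,0],"hand": 0.15},
  {"dp": [0,0,0],"rotation": [0,0,0],"hand": 0.15},
])

```text
t: 26.33
ee_pos: [0.5958, -0.1797, 0.031]
tool_rot: [[1.0, -0.001, 0.0], [-0.001, -1.0, 0.0], [0.0, -0.0, -1.0]]
contact_force: [-0.0, -0.8, -0.7]
width: 0.262
grasp_force: 39.6
```

Emit:
carry_out([
  {"dp": [0,0,0.03],"rotation": [0,0,0],"hand": 0.15},
  {"dp": [0,0,0],"rotation": [0,0,0],"hand": 0.15},
  {"dp": [0,0,0],"rotation": [0,0,0],"hand": 0.42},
  {"dp": [0,0,0],"rotation": [0,0,0],"hand": 0.42},
  {"dp": [0,0,0],"rotation": [0,0,0],"hand": 0.42},
  {"dp": [0,0,0],"rotation": [0,0,0],"hand": 0.42},
  {"dp": [0,0,-0.3],"rotation": [0,0,0],"hand": 0.42},
  {"dp": [0,0,-0.9],"rotation": [0,0,0],"hand": 0.42},
])

```text
t: 27.0
ee_pos: [0.5942, -0.1792, 0.0526]
tool_rot: [[1.0, -0.001, -0.004], [-0.001, -1.0, 0.001], [-0.004, -0.001, -1.0]]
contact_force: [-0.2, -0.6, 0.3]
width: 0.418
grasp_force: 0.0
```

Emit:
carry_out([
  {"dp": [0,0,-1],"rotation": [0,0,0],"hand": 0.42},
  {"dp": [0,0,-1],"rotation": [0,0,0],"hand": 0.42},
  {"dp": [0,0,-1],"rotation": [0,0,0],"hand": 0.42},
  {"dp": [-0.58,-0.94,-0.2],"rotation": [0,0,0],"hand": 0.9},
  {"dp": [-0.58,-0.94,-0.2],"rotation": [0,0,0],"hand": 0.9},
  {"dp": [-0.58,-0.94,-0.2],"rotation": [0,0,0],"hand": 0.9},
  {"dp": [-0.58,-0.94,-0.2],"rotation": [0,0,0],"hand": 0.9},
  {"dp": [-0.58,-0.94,0],"rotation": [0,0,0],"hand": 0.9},
])

```text
t: 27.67
ee_pos: [0.5377, -0.0849, 0.1315]
tool_rot: [[1.0, -0.001, 0.002], [-0.001, -1.0, -0.0], [0.002, 0.0, -1.0]]
contact_force: [0.6, 0.6, -0.1]
width: 0.899
grasp_force: 0.0
```

Emit:
carry_out([
  {"dp": [-0.58,-0.94,0],"rotation": [0,0,0],"hand": 0.9},
  {"dp": [-0.58,-0.94,0],"rotation": [0,0,0],"hand": 0.9},
  {"dp": [-0.58,-0.94,0],"rotation": [0,0,0],"hand": 0.9},
  {"dp": [-0.58,-0.94,0],"rotation": [0,0,0],"hand": 0.9},
  {"dp": [-0.58,-0.94,0],"rotation": [0,0,0],"hand": 0.9},
  {"dp": [-0.58,-0.94,0],"rotation": [0,0,0],"hand": 0.9},
  {"dp": [-0.58,-0.94,0],"rotation": [0,0,0],"hand": 0.9},
  {"dp": [-0.58,-0.94,0],"rotation": [0,0,0],"hand": 0.9},
])

```text
t: 28.33
ee_pos: [0.4446, 0.0657, 0.1308]
tool_rot: [[1.0, -0.001, 0.001], [-0.001, -1.0, 0.0], [0.001, -0.0, -1.0]]
contact_force: [0.0, 0.1, -0.5]
width: 0.897
grasp_force: 0.0
```

Emit:
carry_out([
  {"dp": [0,0,0],"rotation": [0,0,0],"hand": 0.9},
  {"dp": [0,0,0],"rotation": [0,0,0],"hand": 0.9},
  {"dp": [0,0,0],"rotation": [0,0,0],"hand": 0.9},
  {"dp": [0,0,0],"rotation": [0,0,0],"hand": 0.9},
  {"dp": [0,0,0],"rotation": [0,0,0],"hand": 0.9},
  {"dp": [0,0,0],"rotation": [0,0,0],"hand": 0.9},
  {"dp": [0,0,0],"rotation": [0,0,0],"hand": 0.9},
  {"dp": [0,0,0],"rotation": [0,0,0],"hand": 0.9},
])

```text
t: 29.0
ee_pos: [0.4453, 0.0645, 0.1302]
tool_rot: [[1.0, -0.001, -0.0], [-0.001, -1.0, -0.0], [-0.0, 0.0, -1.0]]
contact_force: [-0.1, -0.2, 0.6]
width: 0.901
grasp_force: 0.0
```

```bash
python3 -c "
from h import *
wrist('w8.png',NAMES[3:4])
img,d=manip.read_camera('scene');save('s8.png',img)
cv2.imwrite('pics/s8c.png',cv2.resize(cv2.imread('pics/s8.png')[140:310,120:380],None,fx=3,fy=3))"
```

```text
t 29.05 ee [0.4452 0.0646 0.1303] cam [0.517 0.065 0.263] joints [ -12.3   23.2   -2.7  123.2    1.9   33.7 -106.4]
cup_center 0.98 [273.0, 304.0, 59.0, 86.0] ztop 0.0602 circ [0.3543 0.0992] 0.0234 box [0.3546 0.0994] mean [0.3553 0.0991 0.0593] [185  50  46]
cup_center 0.97 [213.0, 102.0, 92.0, 75.0] ztop 0.0603 circ [0.5161 0.1334] 0.0232 box [0.5161 0.1332] mean [0.5168 0.1336 0.0593] [206  50  42]
cup_center 0.75 [390.0, 286.0, 38.0, 84.0] ztop 0.0601 circ [0.3905 0.0094] 0.0451 box [0.3905 0.0087] mean [0.3681 0.0067 0.0597] [182  35  30]
```

View pics/s8c.png

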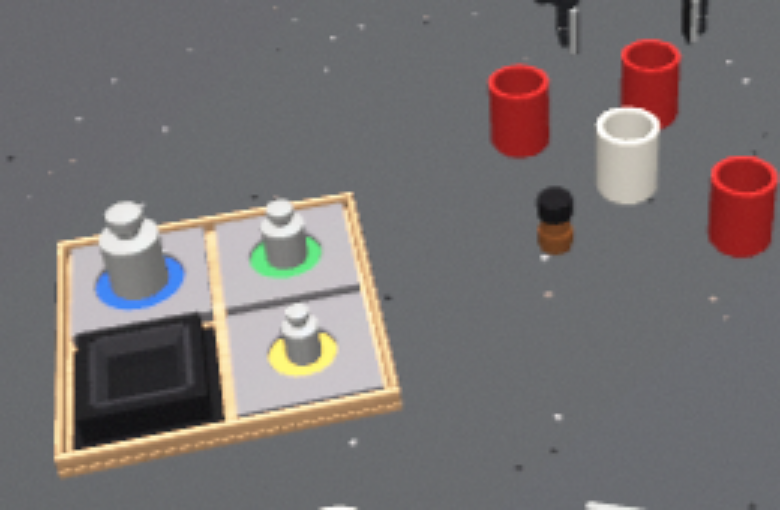

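View pics/w8.png

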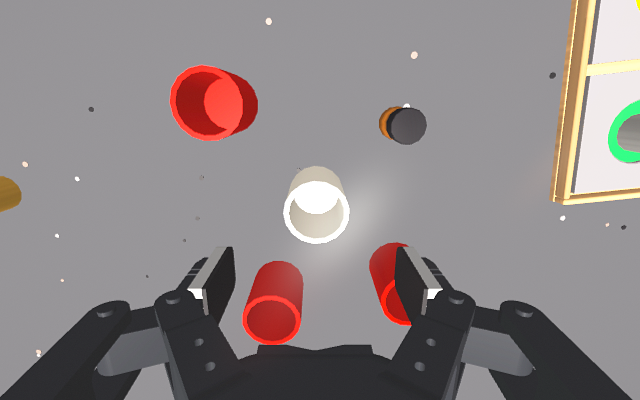

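All three weights stand in their wells. The white cup is at (316,207), midway between the pads at columns 234 and 395. The red cups at (213,102), (273,304) and (390,286) are clear of the fingers.

Emit:
carry_out([
  {"dp": [-0.1,0.05,0.9],"rotation": [0,0,0],"hand": 0.85},
  {"dp": [0,0,0.9],"rotation": [0,0,0],"hand": 0.85},
  {"dp": [0,0,0.9],"rotation": [0,0,0],"hand": 0.85},
  {"dp": [0,0,0.9],"rotation": [0,0,0],"hand": 0.85},
  {"dp": [0,0,0.8],"rotation": [0,0,0],"hand": 0.85},
  {"dp": [0,0,0.4],"rotation": [0,0,0],"hand": 0.85},
  {"dp": [0,0,0],"rotation": [0,0,0],"hand": 0.85},
  {"dp": [0,0,0],"rotation": [0,0,0],"hand": 0.4},
], grip_force=45)

```text
t: 29.82
ee_pos: [0.443, 0.0638, 0.0343]
tool_rot: [[1.0, -0.001, -0.001], [-0.001, -1.0, -0.0], [-0.001, 0.0, -1.0]]
contact_force: [-0.3, 0.0, -0.5]
width: 0.728
grasp_force: 0.0
```

Emit:
carry_out([
  {"dp": [0,0,0],"rotation": [0,0,0],"hand": 0.4},
  {"dp": [0,0,0],"rotation": [0,0,0],"hand": 0.4},
  {"dp": [0,0,0],"rotation": [0,0,0],"hand": 0.4},
  {"dp": [0,0,0],"rotation": [0,0,0],"hand": 0.4},
  {"dp": [0,0,0],"rotation": [0,0,0],"hand": 0.4},
  {"dp": [0,0,0],"rotation": [0,0,0],"hand": 0.4},
  {"dp": [0,0,-0.5],"rotation": [0,0,0],"hand": 0.4},
  {"dp": [0,0,-0.5],"rotation": [0,0,0],"hand": 0.4},
])

```text
t: 30.48
ee_pos: [0.4431, 0.0638, 0.0548]
tool_rot: [[1.0, -0.001, -0.0], [-0.001, -1.0, -0.0], [-0.0, 0.0, -1.0]]
contact_force: [0.4, 0.2, -0.8]
width: 0.527
grasp_force: 46.0
```

Emit:
carry_out([
  {"dp": [0,0,-1],"rotation": [0,0,0],"hand": 0.4},
  {"dp": [0,0,-1],"rotation": [0,0,0],"hand": 0.4},
  {"dp": [0,0,-1],"rotation": [0,0,0],"hand": 0.4},
  {"dp": [0.45,0.95,-1],"rotation": [0,0,0],"hand": 0.4},
  {"dp": [0.45,0.95,-0.8],"rotation": [0,0,0],"hand": 0.4},
  {"dp": [0.45,0.95,0],"rotation": [0,0,0],"hand": 0.4},
  {"dp": [0.45,0.95,0],"rotation": [0,0,0],"hand": 0.4},
  {"dp": [0.45,0.95,0],"rotation": [0,0,0],"hand": 0.4},
])

```text
t: 31.15
ee_pos: [0.4887, -0.0322, 0.1514]
tool_rot: [[1.0, -0.001, 0.002], [-0.001, -1.0, 0.0], [0.002, -0.0, -1.0]]
contact_force: [-0.2, 0.0, -0.9]
width: 0.527
grasp_force: 46.0
```

Emit:
carry_out([
  {"dp": [0.45,0.95,0],"rotation": [0,0,0],"hand": 0.4},
  {"dp": [0.45,0.95,0],"rotation": [0,0,0],"hand": 0.4},
  {"dp": [0.45,0.95,0],"rotation": [0,0,0],"hand": 0.4},
  {"dp": [0.45,0.95,0],"rotation": [0,0,0],"hand": 0.4},
  {"dp": [0.45,0.95,0],"rotation": [0,0,0],"hand": 0.4},
  {"dp": [0.45,0.95,0],"rotation": [0,0,0],"hand": 0.4},
  {"dp": [0.45,0.95,0],"rotation": [0,0,0],"hand": 0.4},
  {"dp": [0.45,0.95,0],"rotation": [0,0,0],"hand": 0.4},
])

```text
t: 31.82
ee_pos: [0.5603, -0.1843, 0.1509]
tool_rot: [[1.0, -0.001, 0.001], [-0.001, -1.0, -0.0], [0.001, 0.0, -1.0]]
contact_force: [0.3, -0.3, -0.5]
width: 0.523
grasp_force: 46.0
```

Emit:
carry_out([
  {"dp": [0.45,0.95,0],"rotation": [0,0,0],"hand": 0.4},
  {"dp": [0.45,0.95,0],"rotation": [0,0,0],"hand": 0.4},
  {"dp": [0.45,0.95,0],"rotation": [0,0,0],"hand": 0.4},
  {"dp": [0.45,0.95,0],"rotation": [0,0,0],"hand": 0.4},
  {"dp": [0.45,0.95,0],"rotation": [0,0,0],"hand": 0.4},
  {"dp": [0,0,0],"rotation": [0,0,0],"hand": 0.4},
  {"dp": [0,0,0],"rotation": [0,0,0],"hand": 0.4},
  {"dp": [0,0,0],"rotation": [0,0,0],"hand": 0.4},
])

```text
t: 32.48
ee_pos: [0.6046, -0.2775, 0.1504]
tool_rot: [[1.0, -0.001, -0.0], [-0.001, -1.0, 0.001], [-0.0, -0.001, -1.0]]
contact_force: [-0.2, -0.2, 0.2]
width: 0.524
grasp_force: 46.1
```

```bash
python3 -c "
from h import *
img,d=wrist('w9.png',NAMES[3:4]+NAMES[9:])
for r in manip.masks_of('wrist','foam_nest_floor')[:1]:
    p,u,v=pts('wrist',d,r['pixels']);k=p[:,2]>.028;k&=p[:,2]<.034
    print(cv2.minAreaRect(p[k][:,:2].astype(np.float32)))"
```

```text
t 32.53 ee [ 0.6047 -0.2771  0.1505] cam [ 0.677 -0.277  0.283] joints [ 22.   36.8  -2.4  90.3   1.7  53.  -70.9]
cup_center 0.77 [314.0, 267.0, 116.0, 141.0] ztop 0.1752 circ [ 0.6044 -0.2764] 0.0237 box [ 0.6044 -0.2766] mean [ 0.6054 -0.2766  0.1743] [198 192 181]
cup_center 0.7 [6.0, 389.0, 11.0, 22.0] ztop 0.0161 circ [0.3578 0.0772] 0.0047 box [0.3578 0.0767] mean [0.3578 0.0764 0.0148] [127  18  15]
foam_nest_floor 0.94 [316.0, 180.0, 108.0, 102.0] ztop 0.0326 circ [ 0.6059 -0.279 ] 0.0549 box [ 0.6093 -0.279 ] mean [ 0.6202 -0.2809  0.0315] [110 104 103]
((0.6055874228477478, -0.2790864109992981), (0.07845412194728851, 0.07815457880496979), 6.23234224319458)
```

View pics/w9.png

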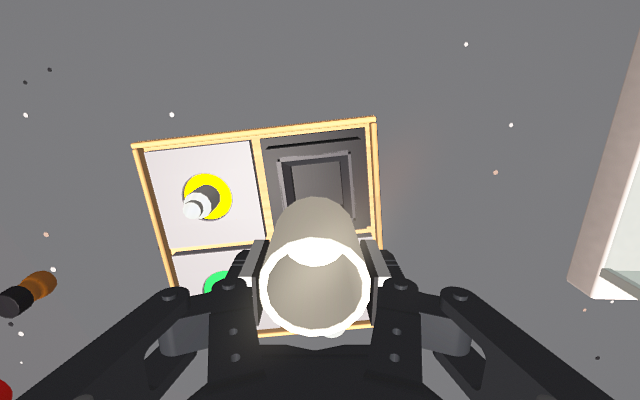

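The cup is held plumb at (315,280), with the foam cutout at (316,180) about 3 mm off. I'll correct that, go down to the foam, then press in small steps.

Emit:
carry_out([
  {"dp": [0.06,0.13,0.9],"rotation": [0,0,0],"hand": 0.4},
  {"dp": [0,0,0.9],"rotation": [0,0,0],"hand": 0.4},
  {"dp": [0,0,0.9],"rotation": [0,0,0],"hand": 0.4},
  {"dp": [0,0,0.9],"rotation": [0,0,0],"hand": 0.4},
  {"dp": [0,0,0.6],"rotation": [0,0,0],"hand": 0.4},
  {"dp": [0,0,0.4],"rotation": [0,0,0],"hand": 0.4},
  {"dp": [0,0,0],"rotation": [0,0,0],"hand": 0.4},
  {"dp": [0,0,0],"rotation": [0,0,0],"hand": 0.4},
])

```text
t: 33.35
ee_pos: [0.6063, -0.2807, 0.0585]
tool_rot: [[1.0, -0.001, 0.0], [-0.001, -1.0, 0.0], [0.0, -0.0, -1.0]]
contact_force: [-0.1, -0.5, -0.5]
width: 0.527
grasp_force: 46.1
```

Emit:
carry_out([
  {"dp": [0,0,0.05],"rotation": [0,0,0],"hand": 0.4},
  {"dp": [0,0,0.05],"rotation": [0,0,0],"hand": 0.4},
  {"dp": [0,0,0.05],"rotation": [0,0,0],"hand": 0.4},
  {"dp": [0,0,0.05],"rotation": [0,0,0],"hand": 0.4},
  {"dp": [0,0,0.05],"rotation": [0,0,0],"hand": 0.4},
  {"dp": [0,0,0],"rotation": [0,0,0],"hand": 0.4},
  {"dp": [0,0,0],"rotation": [0,0,0],"hand": 0.4},
  {"dp": [0,0,0],"rotation": [0,0,0],"hand": 0.4},
])

```text
t: 34.02
ee_pos: [0.6065, -0.2808, 0.0538]
tool_rot: [[1.0, -0.001, 0.001], [-0.001, -1.0, -0.0], [0.001, 0.0, -1.0]]
contact_force: [0.0, 0.3, 5.4]
width: 0.519
grasp_force: 46.6
```

Emit:
carry_out([
  {"dp": [0,-0.04,0.06],"rotation": [0,0,0],"hand": 0.4},
  {"dp": [0,0,0.06],"rotation": [0,0,0],"hand": 0.4},
  {"dp": [0,0,0.06],"rotation": [0,0,0],"hand": 0.4},
  {"dp": [0,0,0.06],"rotation": [0,0,0],"hand": 0.4},
  {"dp": [0,0,0.06],"rotation": [0,0,0],"hand": 0.4},
  {"dp": [0,0,0],"rotation": [0,0,0],"hand": 0.4},
  {"dp": [0,0,0],"rotation": [0,0,0],"hand": 0.4},
  {"dp": [0,0,0],"rotation": [0,0,0],"hand": 0.4},
])

```text
t: 34.68
ee_pos: [0.606, -0.2801, 0.047]
tool_rot: [[1.0, -0.001, -0.0], [-0.001, -1.0, 0.0], [-0.0, -0.0, -1.0]]
contact_force: [1.2, -0.5, -1.1]
width: 0.519
grasp_force: 46.1
```

Emit:
carry_out([
  {"dp": [0,0,0.05],"rotation": [0,0,0],"hand": 0.4},
  {"dp": [0,0,0.04],"rotation": [0,0,0],"hand": 0.4},
  {"dp": [0,0,0.03],"rotation": [0,0,0],"hand": 0.4},
  {"dp": [0,0,0],"rotation": [0,0,0],"hand": 0.4},
  {"dp": [0,0,0],"rotation": [0,0,0],"hand": 0.4},
  {"dp": [0,0,0],"rotation": [0,0,0],"hand": 0.4},
  {"dp": [0,0,0],"rotation": [0,0,0],"hand": 0.4},
  {"dp": [0,0,0],"rotation": [0,0,0],"hand": 0.4},
])

```text
t: 35.35
ee_pos: [0.6061, -0.2801, 0.0449]
tool_rot: [[1.0, -0.001, -0.0], [-0.001, -1.0, -0.0], [-0.0, 0.0, -1.0]]
contact_force: [0.1, -0.3, 1.3]
width: 0.522
grasp_force: 46.3
```

```bash
python3 -c "
from h import *
wrist('w10.png',NAMES[3:4])"
```

```text
t 35.4 ee [ 0.6061 -0.2801  0.0449] cam [ 0.678 -0.28   0.178] joints [ 22.1  44.   -2.3  94.7   2.4  41.4 -71.4]
cup_center 0.59 [312.0, 269.0, 113.0, 139.0] ztop 0.0695 circ [ 0.6056 -0.2799] 0.0238 box [ 0.6057 -0.2797] mean [ 0.6066 -0.2797  0.0686] [195 189 179]
```

Emit:
carry_out([
  {"dp": [0,0,0.03],"rotation": [0,0,0],"hand": 0.4},
  {"dp": [0,0,0.03],"rotation": [0,0,0],"hand": 0.4},
  {"dp": [0,0,0],"rotation": [0,0,0],"hand": 0.4},
  {"dp": [0,0,0],"rotation": [0,0,0],"hand": 0.4},
  {"dp": [0,0,0],"rotation": [0,0,0],"hand": 0.4},
  {"dp": [0,0,0],"rotation": [0,0,0],"hand": 0.4},
  {"dp": [0,0,0],"rotation": [0,0,0],"hand": 0.4},
  {"dp": [0,0,0],"rotation": [0,0,0],"hand": 0.4},
])

```text
t: 36.12
ee_pos: [0.6061, -0.2801, 0.0444]
tool_rot: [[1.0, -0.001, 0.0], [-0.001, -1.0, -0.0], [0.0, 0.0, -1.0]]
contact_force: [-1.8, 1.1, 9.6]
width: 0.517
grasp_force: 47.1
```

Emit:
carry_out([
  {"dp": [0,0,0.04],"rotation": [0,0,0],"hand": 0.4},
  {"dp": [0,0,0],"rotation": [0,0,0],"hand": 0.4},
  {"dp": [0,0,0],"rotation": [0,0,0],"hand": 0.4},
  {"dp": [0,0,0],"rotation": [0,0,0],"hand": 0.4},
  {"dp": [0,0,0],"rotation": [0,0,0],"hand": 0.4},
  {"dp": [0,0,0],"rotation": [0,0,0],"hand": 0.4},
  {"dp": [0,0,0],"rotation": [0,0,0],"hand": 0.4},
  {"dp": [0,0,0],"rotation": [0,0,0],"hand": 0.4},
])

```text
t: 36.78
ee_pos: [0.6062, -0.2801, 0.0444]
tool_rot: [[1.0, -0.001, 0.001], [-0.001, -1.0, -0.0], [0.001, 0.0, -1.0]]
contact_force: [-4.1, 0.9, 16.3]
width: 0.524
grasp_force: 47.8
```

Emit:
carry_out([
  {"dp": [0,0,-0.04],"rotation": [0,0,0],"hand": 0.72},
  {"dp": [0,0,0],"rotation": [0,0,0],"hand": 0.72},
  {"dp": [0,0,0],"rotation": [0,0,0],"hand": 0.72},
  {"dp": [0,0,0],"rotation": [0,0,0],"hand": 0.72},
  {"dp": [0,0,0],"rotation": [0,0,0],"hand": 0.72},
  {"dp": [0,0,-0.3],"rotation": [0,0,0],"hand": 0.72},
  {"dp": [0,0,-0.9],"rotation": [0,0,0],"hand": 0.72},
  {"dp": [0,0,-0.9],"rotation": [0,0,0],"hand": 0.72},
])

```text
t: 37.45
ee_pos: [0.6055, -0.2798, 0.0856]
tool_rot: [[1.0, -0.001, -0.002], [-0.001, -1.0, 0.001], [-0.002, -0.001, -1.0]]
contact_force: [1.6, -0.1, 0.6]
width: 0.721
grasp_force: 0.0
```

Emit:
carry_out([
  {"dp": [0,0,-0.9],"rotation": [0,0,0],"hand": 0.72},
  {"dp": [0,0,-0.9],"rotation": [0,0,0],"hand": 0.72},
  {"dp": [0,0,-0.9],"rotation": [0,0,0],"hand": 0.72},
  {"dp": [0,0,-0.9],"rotation": [0,0,0],"hand": 0.72},
  {"dp": [0,0,0],"rotation": [0,0,0],"hand": 0.72},
  {"dp": [0,0,0],"rotation": [0,0,0],"hand": 0.72},
  {"dp": [0,0,0],"rotation": [0,0,0],"hand": 0.72},
  {"dp": [0,0,0],"rotation": [0,0,0],"hand": 0.72},
])

```text
t: 38.12
ee_pos: [0.6055, -0.2798, 0.1567]
tool_rot: [[1.0, -0.001, -0.002], [-0.001, -1.0, 0.001], [-0.002, -0.001, -1.0]]
contact_force: [-0.5, -0.7, -0.3]
width: 0.723
grasp_force: 0.0
```

```bash
python3 -c "
from h import *
wrist('w11.png',NAMES[3:4])
for c in ('scene','side'):
    img,d=manip.read_camera(c);save(c+'9.png',img)
    for n in NAMES[:6]:
        for r in manip.masks_of(c,n)[:4]:
            if r['score']<.3: continue
            p,u,v=pts(c,d,r['pixels'])
            if len(p)<5: continue
            zt=np.percentile(p[:,2],97);tp=p[p[:,2]>zt-.003]
            print(c,n,round(r['score'],2),np.round(r['extent']).tolist(),'top',np.round(tp.mean(0),4))
a=cv2.resize(cv2.imread('pics/scene9.png')[140:310,120:490],None,fx=2.1,fy=2.1)
cv2.imwrite('pics/s9c.png',a)"
```

```text
t 38.17 ee [ 0.6056 -0.2798  0.1567] cam [ 0.678 -0.28   0.289] joints [ 22.1  36.6  -2.3  89.5   1.7  54.  -70.8]
cup_center 0.82 [8.0, 387.0, 15.0, 26.0] ztop 0.0202 circ [ 0.4844 -0.0683] 0.1958 box [ 0.4841 -0.0675] mean [0.3657 0.0678 0.0254] [127  18  15]
cup_center 0.68 [314.0, 196.0, 59.0, 70.0] ztop 0.0694 circ [ 0.6056 -0.2795] 0.0232 box [ 0.6055 -0.2794] mean [ 0.6062 -0.2795  0.0684] [214 210 203]
scene steel_large_center 0.72 [166.0, 224.0, 23.0, 32.0] top [ 0.5087 -0.2906  0.0745]
scene steel_medium_center 0.54 [216.0, 220.0, 13.0, 22.0] top [ 0.4984 -0.1911  0.0567]
scene steel_small_center 0.6 [220.0, 250.0, 13.0, 21.0] top [ 0.5989 -0.1801  0.0504]
scene cup_center 0.85 [336.0, 169.0, 15.0, 27.0] top [0.3569 0.0988 0.0583]
scene cup_center 0.77 [365.0, 209.0, 20.0, 37.0] top [0.5202 0.13   0.0579]
scene cup_center 0.76 [161.0, 254.0, 31.0, 36.0] top [ 0.6113 -0.2808  0.0673]
scene cup_center 0.73 [292.0, 176.0, 18.0, 34.0] top [ 0.3811 -0.0119  0.0585]
scene brass_medium_center 0.61 [443.0, 184.0, 16.0, 21.0] top [0.4472 0.3355 0.0456]
side steel_large_center 0.63 [346.0, 139.0, 13.0, 27.0] top [ 0.5065 -0.2881  0.0728]
side steel_medium_center 0.76 [338.0, 159.0, 8.0, 17.0] top [ 0.4959 -0.1859  0.0553]
side cup_center 0.89 [313.0, 131.0, 18.0, 22.0] top [ 0.6079 -0.2774  0.0667]
side cup_center 0.72 [281.0, 229.0, 23.0, 39.0] top [0.5172 0.1334 0.0573]
side cup_center 0.68 [369.0, 204.0, 23.0, 31.0] top [ 0.3734 -0.0045  0.0569]
side cup_center 0.62 [364.0, 237.0, 29.0, 37.0] top [0.356  0.1    0.0571]
side brass_medium_center 0.9 [271.0, 317.0, 16.0, 28.0] top [0.4437 0.3384 0.0446]
side brass_medium_center 0.3 [346.0, 139.0, 17.0, 22.0] top [ 0.5065 -0.2881  0.0728]
side brass_small_center 0.78 [195.0, 284.0, 14.0, 24.0] top [0.6078 0.3119 0.0387]
```

View pics/s9c.png

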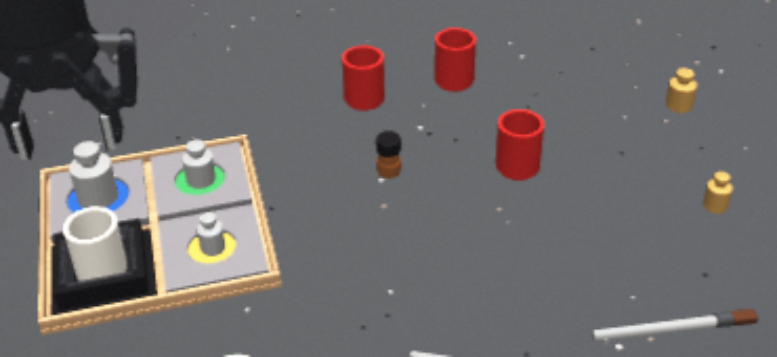

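The weights stand in the blue, green and yellow wells. The cup is upright in the foam at (95,243), and its rim reads about 9.2 mm above the red cups' rims, which matches the foam floor, so it is fully home. Both brass weights are where they started.

```bash
python3 -c "
from h import *
print(manip.hand_in())"
```

```text
the job is handed in; nothing more can be done
None
```

Job handed in after about 38 s of the 122 s allowed: the three steel weights stand upright in their wells, the white cup is pressed home in the foam, and the brass weights and red cups were left alone.

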